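# Load a row of stone holders into the inscribing machine

## Task

Slide the row of four stone holders along the fence into the machine's channel, all together as one straight row, until they stand butted up against the end stop under the head. Then swing the clamp handle fully round so its keeper locks the row in. Keep the holders standing flat on the plate, do not touch the machine's head, and leave the mug, tin, pliers and screwdriver alone.

Things in the scene. Friction and masses are not known exactly. Their poses are not given: they have to be found in the camera images.
- machine: Bench inscribing machine, fixed. Frame M: origin on the table (z 0) on the channel's centreline, x level along the feed direction towards the end stop and housing, y level to the left of it, z up; numbers below are mm in M. Flat steel feed plate: x -237 to 153, y -72 to 62, top at z 22. Tall housing beyond the stop: x 165 to 360, y -85 to 85, 284 high.
- fence_end (a point): Rear end of the straight fence, at plate height on its inner face (M -223, -20, 22). The fence runs from here along x to the end stop, inner face at y -20, 12 mm wide, 12 mm high.
- mouth (a point): Mouth of the channel on its centreline at plate height (M -20, 0, 22). From here to the end stop a second rail, 10 mm wide and 12 high, faces the fence with its inner face at y +20: channel 40 mm wide. Before the mouth this rail flares out as a lead-in, to y +33 at x -58.
- end_stop (a point): Centre of the end stop's face at plate height (M 150, 0, 22); the stop is 64 mm wide, 30 mm high. The first holder must end against it.
- head: White head overhanging the channel, fixed; same frame as M: a box x -10 to 175, y -45 to 45, z 134 to 239 (underside 112 mm above the plate). A black 44 mm objective hangs under it at x 85, down to z 110. Not to be touched. When the row is home the last holder's rear face is at x 6, 16 mm in under the head's front edge.
- holder1: First of four alike loose holders, nearest the end stop: aluminium block 36 x 36, 32 high, with a dark collar and brass cup with a stone on top (51 overall), 0.12 to 0.24 kg. Origin: centre of underside; x along the feed, z up. They start one behind another beside the fence, not touching it, a little crooked, gaps 1 to 10. Home: centre at M x 132, y within 2 of 0; the others butted behind it.
- holder2: Second holder of the row, like holder1. Home: centre at M x 96.
- holder3: Third holder of the row, like holder1. Home: centre at M x 60.
- holder4: Last holder of the row, rearmost, like holder1. The row is pushed on its rear (-x) face. Home: centre at M x 24.
- clamp (a joint): Swing clamp angle, rad: 0 wide open, 1.92 fully closed on its stop; grows counter-clockwise seen from above, about the vertical post at clamp_pivot. Starts 0 to 0.3. Light friction (0.12 N m, under 2 N at the knob); stays where left. One rigid piece: a keeper bar, and a handle bar 80 deg clockwise of it with an upright knob on its end.
- clamp_pivot (a point): Axis of the swing clamp (M -1.5, 40), at z 70, the height of clamp_knob. Its hub is 16 mm in diameter and reaches 33 mm above the plate.
- keeper (a point): Axis of the keeper bar's round nose, 50 mm from the pivot. Bar 12 wide, 16 to 28 above the plate, pointing from the pivot at 160 deg + joint (from M's x, counter-clockwise). Open it lies beside the lead-in; closed it lies square across the channel behind the last holder, front face at M x 4.5. It presses home a row that is a few mm short.
- clamp_knob (a point): Middle of the clamp's upright black knob: 16 mm diameter, 40 tall, z 50 to 90 above the table (this point z 70), graspable from above. It is 105 mm from the pivot, at 80 deg + joint from M's x, counter-clockwise; the flat handle bar to it lies at z 43 to 50.
- mug: White mug, 78 mm diameter, 92 tall, on the bench on the fence side; origin at the centre of its underside. Leave alone.
- tin: Round steel tin, 60 mm diameter, 55 tall, on the bench on the fence side; origin at the centre of its underside. Leave alone.
- pliers: Pliers lying on the bench just behind the rear end of the feed plate, about 145 mm long, 13 high; origin under their joint. Leave alone.
- screwdriver: Wooden-handled screwdriver lying on the bench on the clamp side of the feed plate. Leave alone.
Mind the look-alikes: they are no part of the job. Leave any green, orange or pink look-alike of the holder4 alone.

How it is judged:
On the way:
1. the row has been pushed in: the last holder within 6 mm of home, all standing in the channel (x of holder4 in the frame of machine above 0.018 m and y of holder1 in the frame of machine between -0.004 and 0.004 m and y of holder2 in the frame of machine between -0.004 and 0.004 m and y of holder3 in the frame of machine between -0.004 and 0.004 m and y of holder4 in the frame of machine between -0.004 and 0.004 m), for 0.2 s.
At the end, for the whole second after the job is handed in: All four holders stand flat and still in the channel, each within 3 mm of its home place along it (first against the end stop, the others butted behind at 36 mm pitch) and within 4 mm of the centreline; the clamp is closed to within 0.1 rad of its stop (x of holder1 in the frame of machine between 0.129 and 0.135 m and x of holder2 in the frame of machine between 0.093 and 0.099 m and x of holder3 in the frame of machine between 0.057 and 0.063 m and x of holder4 in the frame of machine between 0.021 and 0.027 m and y of holder1 in the frame of machine between -0.004 and 0.004 m and y of holder2 in the frame of machine between -0.004 and 0.004 m and y of holder3 in the frame of machine between -0.004 and 0.004 m and y of holder4 in the frame of machine between -0.004 and 0.004 m and angle between each of holder1, holder2, holder3, holder4's own z axis and vertical below 0.06 rad and z of each of holder1, holder2, holder3, holder4 in the frame of machine below 0.025 m and value of joint clamp above 1.82 rad and linear speed of each of holder1, holder2, holder3, holder4 below 0.01 m/s); the robot touches nothing.
It fails at once if the machine's head is touched (more than 2 N) (contact force between any of the arm, the fingers and head above 2 N).
It fails at once if a holder is lifted more than 10 mm or tipped more than 0.3 rad (z of any of holder1, holder2, holder3, holder4 in the frame of machine above 0.032 m or angle between any of holder1, holder2, holder3, holder4's own z axis and vertical above 0.3 rad).
It fails at once if the row buckles: a holder is more than 15 mm out of line or turned more than 0.35 rad (y of any of holder1, holder2, holder3, holder4 in the frame of machine above 0.015 m or y of any of holder1, holder2, holder3, holder4 in the frame of machine below -0.015 m or angle between the x axis of any of holder1, holder2, holder3, holder4 and the x axis of machine, either way round above 0.35 rad).
It fails at once if the row is pulled apart instead of moving together: first and last holder more than 150 mm between centres (horizontal distance between holder1 and holder4 above 0.15 m).
It fails at once if the mug, tin, pliers or screwdriver is moved more than 20 mm (distance of any of mug, tin, pliers, screwdriver from where it was at the start of the episode above 0.02 m).
It also fails if it takes over 64 s, if anything falls off the work surface, if the arm or the gripper's body presses on something with over 40 N, if the wrist force passes 120 N, or if a joint passes its speed limit or range.

## Robot

A 6-joint arm with a two-finger parallel gripper is mounted at the origin on the work surface. World frame = base frame: x ahead of the robot, y to its left, z up, the work surface at z = 0. Lengths are in m, angles in rad, forces in N, time in s.
With the tool pointing down it reaches from about 0.35 to 0.85 m from the base axis. Payload 8.1 kg.
Tool frame: the origin (TCP) lies at the very end of the fingers, on their centre line; the grasp point (between the pads) lies 19 mm behind it (robot.pinch_z is the z of the grasp point in the tool frame, in m); z points along the fingers, y is the direction in which the jaws open and shut (so a half turn about z gives the same grasp; the last joint's range is limited). The gripper opens to 93 mm and grips with 3 to 60 N. Pads are 15 mm wide; open, the fingers measure 128 mm over their backs; the gripper's body (75 mm by 188 mm) begins 65 mm behind the grasp point.
Start: joints at [-1.325, 0.13, 1.488, -0, 1.523, -0.085], TCP at [0.195, -0.567, 0.219] pointing down, gripper open.
Joint ranges: [-2.96, 2.96], [-0.89, 2.26], [0.02, 2.5], [-1.34, 4.48], [0, 2.73], [-2.66, 2.66]. Speed limits (rad/s): [2.39, 2.39, 2.79, 3.14, 3.14, 3.14].

## Interface

Orientations are given as a rotation vector (axis times angle).
In Python, from plant import robot gives the robot as it stands.
- The arm moves only by the tool drive_tool, never from a script. Its argument "steps" is a list of rows, each an object of numbers: "jaw": the opening, from 0 (shut) to 1 (fully open); "tx", "ty", "tz": the shift along the tool's x, y, z scaled (see below); "turn": the turn about the tool's z scaled (see below). A call has 1 to 12 rows; each row is the pose to reach, as a shift and turn from the pose commanded when the call began, along the tool's axes at that moment, turning the shorter way round; what a row does not reach only later rows make up. The controller multiplies each number of a shift by 0.3 m and each number of a turn by 180 degrees. A row lasts 1/10 s, in which the tool goes at most 50 mm and 8.59 degrees, less where a joint would pass 70% of its speed; a pose out of reach is approached as far as the arm can. A call with a number of a shift or a turn outside -1 to 1 is refused whole. A call with a gripper value outside its range is refused whole. The fingers move at their own pace and stop on an object; "force" is the grip in N (left out, the last holds). Time passes only in rows, so rows that repeat a pose let the fingers close. It gives the time, the measured TCP pose, the force and the opening at its end, in the units of the state.
- robot.read_state(): the state, without advancing time (a new reading comes with each control period).
- robot.read_camera(name): name is "scene" or "top" or "wrist"; returns (picture, depth): 400x640x3 uint8, blue, green, red; 400x640 float32, m along the optical axis (not along the pixel's ray), 0 where there is no reading.
- robot.get_calibration(name): a dict with "fx", "fy", "cx", "cy" (pixels), "eye" and "attitude" of the camera in the world. Camera axes: x right, y down, z forward; pixel columns grow to the right and rows downward; lengths in m; the calibration is good to about 2 mm. A picture is of the moment at which its call begins: read the wrist's pose just before it. get_calibration takes no time and is no camera call; for the wrist camera it gives the pose at the moment of the call.
- robot.close_job(): hands the job in, once; it reports no verdict.
The state is a dict: "t": time; "q": joint angles; "dq": joint speeds; "joint_torque": joint torques, N m; "tool_pos": TCP position; "orientation": TCP orientation; "force": force on the tool from outside, world axes, zero at the start; "wrist_torque": the same for the moment, N m; "opening": finger opening in m.
Only numpy, scipy, OpenCV 4.12 (cv2) and the standard library are available. Lean on these libraries where they do the work, as an engineer would, in place of code of your own. Each camera call takes 0.05 s, during which the arm holds its last target.

## Working session

There is one attempt and no reset: what is moved stays moved. The work goes in short steps, Python scripts to look and compute and a tool call to move; the robot and the scene stay as the last step left them, time stands still between calls to the robot, and variables do not carry over. Pictures are saved under pics/ and viewed, and the job is handed in when it is done.

Besides the shell and the picture viewer there is one more tool, called by a JSON object that holds its "fn" and its "kwargs", one argument or row to a line. drive_tool: Moves the arm, as the interface text tells. Its arguments: {"type":"object","properties":{"steps":{"type":"array"},"force":{"type":"number"}},"required":["steps"]}

```bash
mkdir -p pics; cat > h.py <<'E'
import numpy as np,cv2
from plant import robot
from scipy.spatial.transform import Rotation as R
def snap(n,f):
    c=robot.get_calibration(n); im,d=robot.read_camera(n); cv2.imwrite('pics/%s.png'%f,im); np.savez('pics/%s.npz'%f,im=im,d=d,eye=c['eye'],att=c['attitude'],K=[c['fx'],c['fy'],c['cx'],c['cy']])
    return im,d,c
E
ls; python3 - <<'E'
from h import *
print(robot.read_state()['t'])
for n in('top','scene'):
    im,d,c=snap(n,n+'0'); print(c)
print(robot.read_state())
E
```

```text
h.py
pics
0.0
{'fx': 440.32331344506963, 'fy': 440.32331344506963, 'cx': 320.98995445067214, 'cy': 195.633264245252, 'eye': array([ 0.46545183, -0.09261368,  1.11802354]), 'attitude': array([-2.19522248,  2.16716898, -0.09779124])}
{'fx': 485.1125126343381, 'fy': 485.1125126343381, 'cx': 313.7861469392811, 'cy': 198.08535153063565, 'eye': array([ 0.69392978, -0.44076152,  1.20545843]), 'attitude': array([-2.77778949, -0.52111571,  0.09042401])}
{'t': 0.1, 'q': array([-1.32540308e+00,  1.31116015e-01,  1.48917327e+00,  2.45212278e-05,
        1.52301530e+00, -8.54160897e-02]), 'dq': array([-9.13755301e-04, -9.25672569e-05, -2.00504832e-03,  3.87543961e-04,
        6.09411075e-04,  4.14237099e-04]), 'joint_torque': array([ 6.07994389e-04, -5.61344433e+01, -4.93094265e+01,  7.70585239e-02,
        2.92923313e-02, -8.30971908e-05]), 'tool_pos': array([ 0.19477822, -0.56695081,  0.21767263]), 'orientation': array([-3.09703079e+00, -5.16984765e-01,  1.76423259e-04]), 'force': array([ 1.66169724, -1.81687195, -1.2993423 ]), 'wrist_torque': array([ 0.05568888,  0.00297681, -0.00713186]), 'opening': 0.0930988380429385}
```

View pics/top0.png

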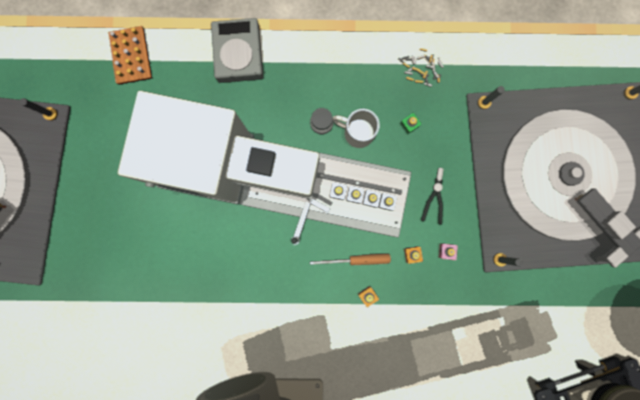

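View pics/scene0.png

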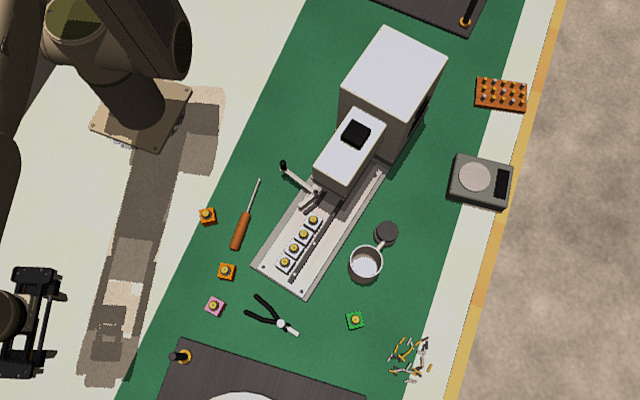

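```bash
cat >> h.py <<'E'
def cloud(f):
    z=np.load('pics/%s.npz'%f); fx,fy,cx,cy=z['K']; d=z['d']; v,u=np.mgrid[0:d.shape[0],0:d.shape[1]]
    P=np.stack([(u-cx)/fx*d,(v-cy)/fy*d,d],-1)@R.from_rotvec(z['att']).as_matrix().T+z['eye']
    P[d==0]=np.nan
    return z['im'],P
def proj(f,X):
    z=np.load('pics/%s.npz'%f); fx,fy,cx,cy=z['K']
    p=(np.atleast_2d(X)-z['eye'])@R.from_rotvec(z['att']).as_matrix()
    return np.stack([fx*p[:,0]/p[:,2]+cx,fy*p[:,1]/p[:,2]+cy],-1)
E
python3 - <<'E'
from h import *
for f in('top0','scene0'):
    im,P=cloud(f)
    if f=='top0': box=(slice(80,260),slice(110,420))
    else: box=(slice(20,310),slice(240,455))
    Q=P[box].reshape(-1,3)
    for nm,lo,hi in(('housing',.278,.29),('head',.232,.245),('plate',.018,.026)):
        s=Q[(Q[:,2]>lo)&(Q[:,2]<hi)]
        r=cv2.minAreaRect(s[:,:2].astype(np.float32)*1000); print(f,nm,len(s),np.median(s[:,2]),r,cv2.boxPoints(r).round(1).tolist())
im=cv2.imread('pics/top0.png')[110:270,220:480]; cv2.imwrite('pics/top0c.png',cv2.resize(im,None,fx=3,fy=3,interpolation=cv2.INTER_CUBIC))
im=cv2.imread('pics/scene0.png')[140:310,230:420]; cv2.imwrite('pics/scene0c.png',cv2.resize(im,None,fx=3.5,fy=3.5,interpolation=cv2.INTER_CUBIC))
E
```

```text
top0 housing 8669 0.28307801997208837 ((636.1099243164062, 183.38619995117188), (194.91409301757812, 169.45033264160156), 78.98277282714844) [[534.2999877929688, 103.9000015258789], [700.5999755859375, 71.5], [737.9000244140625, 262.8999938964844], [571.5999755859375, 295.20001220703125]]
top0 head 3247 0.23794621285189677 ((617.3151245117188, 95.2022933959961), (365.4768371582031, 165.76588439941406), 82.04689025878906) [[509.8999938964844, -74.30000305175781], [674.0999755859375, -97.19999694824219], [724.7000122070312, 264.70001220703125], [560.5, 287.70001220703125]]
top0 plate 3969 0.021250461493837136 ((642.4541015625, 46.777252197265625), (823.1987915039062, 369.0092468261719), 76.92603302001953) [[369.6000061035156, -312.3999938964844], [729.0999755859375, -395.8999938964844], [915.2999877929688, 406.0], [555.7999877929688, 489.3999938964844]]
scene0 housing 5879 0.2829887687722986 ((636.9302368164062, 179.41665649414062), (196.3327178955078, 169.69699096679688), 78.81564331054688) [[534.7000122070312, 99.5999984741211], [701.0999755859375, 66.69999694824219], [739.2000122070312, 259.29998779296875], [572.7000122070312, 292.20001220703125]]
scene0 head 2682 0.23802323485899574 ((620.5821533203125, 88.11315155029297), (361.0418701171875, 166.01284790039062), 76.30481719970703) [[497.20001220703125, -67.5999984741211], [658.5, -106.9000015258789], [744.0, 243.8000030517578], [582.7000122070312, 283.20001220703125]]
scene0 plate 4339 0.021547221660785487 ((681.536865234375, 91.78524780273438), (880.2184448242188, 400.8507995605469), 68.27727508544922) [[332.5, -242.89999389648438], [704.7999877929688, -391.29998779296875], [1030.5999755859375, 426.5], [658.2000122070312, 574.7999877929688]]
```

View pics/top0c.png

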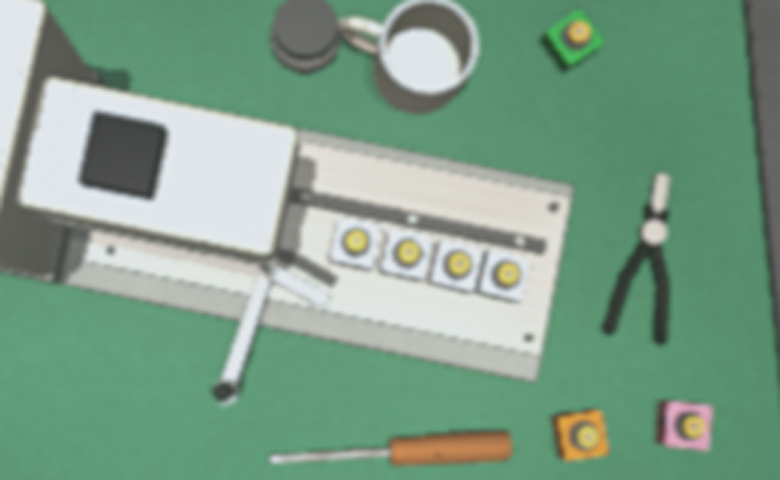

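View pics/scene0c.png

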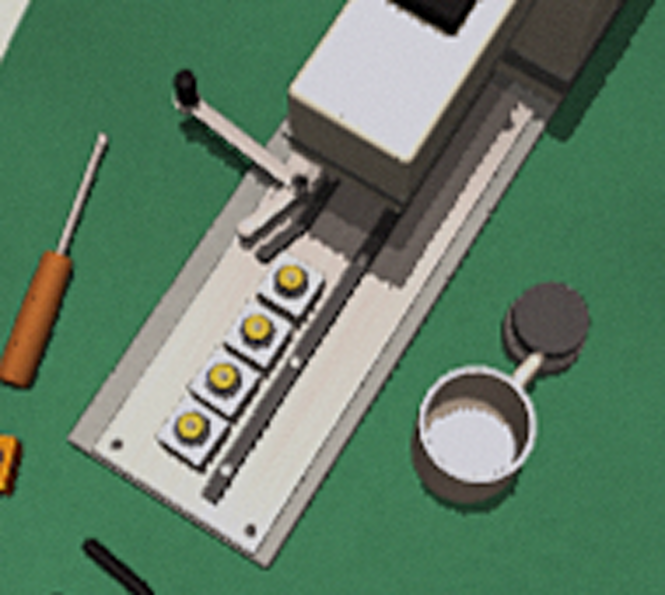

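```bash
cat > fit.py <<'E'
from h import *
import sys
res=[]
for f in('top0','scene0'):
    im,P=cloud(f)
    def comp(lo,hi,seedm):
        m=((P[...,2]>lo)&(P[...,2]<hi)).astype(np.uint8)
        n,l=cv2.connectedComponents(m)
        best=max(range(1,n),key=lambda k:((l==k)&seedm).sum()); return P[l==best]
    D=lambda c,r:np.hypot(P[...,0]-c[0],P[...,1]-c[1])<r
    for nm,lo,hi,c in(('housing',.276,.29,(.636,.182)),('head',.232,.245,(.59,-.02)),('plate',.017,.027,(.54,-.22))):
        s=comp(lo,hi,D(c,.08)); r=cv2.minAreaRect(s[:,:2].astype(np.float32)*1000); print(f,nm,len(s),np.round(r[0],1),np.round(r[1],1),round(r[2],2))
E
python3 fit.py
```

```text
top0 housing 8753 [636.5 183.3] [194.9 170.2] 78.99
top0 head 3209 [595.5   5.9] [180.9 166.6] 76.18
top0 plate 3220 [ 568.4 -192.9] [231.8 139.7] 78.7
scene0 housing 5959 [637.  180.4] [198.3 170. ] 78.82
scene0 head 2623 [608.6   0. ] [183.3 166.4] 82.21
scene0 plate 4280 [ 587.4 -113.6] [407.1 141.7] 77.61
```

{"fn": "drive_tool", "kwargs": {
  "steps": [
    {"tx": 0.74, "ty": -0.32, "tz": -0.25, "turn": -0.17, "jaw": 0},
    {"tx": 0.74, "ty": -0.32, "tz": -0.25, "turn": -0.17, "jaw": 0},
    {"tx": 0.74, "ty": -0.32, "tz": -0.25, "turn": -0.17, "jaw": 0},
    {"tx": 0.74, "ty": -0.32, "tz": -0.25, "turn": -0.17, "jaw": 0},
    {"tx": 0.74, "ty": -0.32, "tz": -0.25, "turn": -0.17, "jaw": 0},
    {"tx": 0.74, "ty": -0.32, "tz": -0.25, "turn": -0.17, "jaw": 0}
  ]
}}

```text
t: 0.7
tool_pos: [0.3778, -0.4015, 0.296]
orientation: [2.846, 1.323, 0.004]
force: [-1.1, -0.6, 0.0]
opening: 0.0495
```

```bash
python3 - <<'E'
from h import *
s=robot.read_state(); print(s['t'],s['tool_pos'],R.from_rotvec(s['orientation']).as_matrix().round(3),s['q'])
im,d,c=snap('wrist','w1'); print(c['eye'],R.from_rotvec(c['attitude']).as_matrix().round(3))
E
```

```text
0.7 [ 0.3777841  -0.40149434  0.29600024] [[ 0.645  0.765  0.003]
 [ 0.765 -0.645 -0.001]
 [ 0.001  0.004 -1.   ]] [-0.91011887 -0.02442213  1.50885321  0.00189221  1.65397975 -0.20944843]
[ 0.4281923  -0.34006613  0.46158224] [[ 0.765 -0.618 -0.182]
 [-0.645 -0.732 -0.222]
 [ 0.004  0.287 -0.958]]
```

View pics/w1.png

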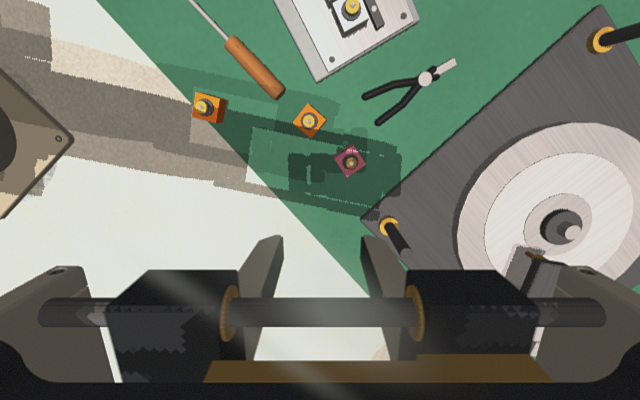

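{"fn": "drive_tool", "kwargs": {
  "steps": [
    {"tx": 0.78, "ty": -0.05, "turn": 0.34, "jaw": 0.67},
    {"tx": 0.78, "ty": -0.05, "turn": 0.34, "jaw": 0.67},
    {"tx": 0.78, "ty": -0.05, "turn": 0.34, "jaw": 0.67},
    {"tx": 0.78, "ty": -0.05, "turn": 0.34, "jaw": 0.67},
    {"tx": 0.78, "ty": -0.05, "turn": 0.34, "jaw": 0.67},
    {"tx": 0.78, "ty": -0.05, "turn": 0.34, "jaw": 0.67},
    {"tx": 0.78, "ty": -0.05, "turn": 0.34, "jaw": 0.67},
    {"tx": 0.78, "ty": -0.05, "turn": 0.34, "jaw": 0.67},
    {"tx": 0.78, "ty": -0.05, "turn": 0.34, "jaw": 0.67}
  ]
}}

```text
schema error: expected keys jaw, tx, ty, tz, turn
```

```bash
python3 - <<'E'
from h import *
s=robot.read_state(); print(s['t'],s['tool_pos'],R.from_rotvec(s['orientation']).as_matrix().round(3),s['q'])
im,d,c=snap('wrist','w2'); print(c['eye'],R.from_rotvec(c['attitude']).as_matrix().round(3))
E
```

```text
0.75 [ 0.37614126 -0.40278894  0.29492957] [[ 0.645  0.764  0.002]
 [ 0.764 -0.645 -0.001]
 [ 0.     0.002 -1.   ]] [-9.12999371e-01 -2.35272998e-02  1.50989292e+00  5.34144854e-04
  1.65319649e+00 -2.11434529e-01]
[ 0.42693126 -0.34142266  0.46042107] [[ 0.764 -0.618 -0.184]
 [-0.645 -0.731 -0.221]
 [ 0.002  0.288 -0.958]]
```

View pics/w2.png

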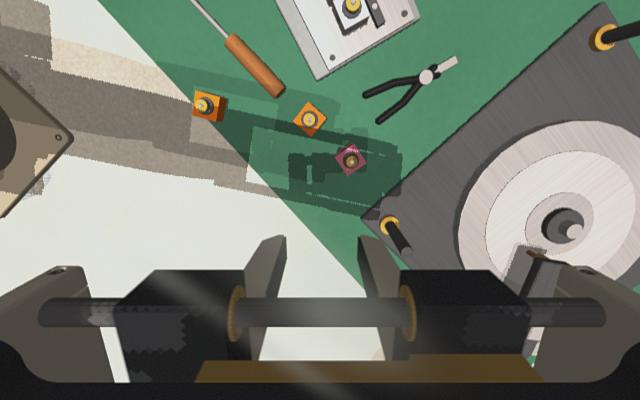

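The move was refused because every row must name all five keys. The view is unchanged, so I'm repeating it with tz.

{"fn": "drive_tool", "kwargs": {
  "steps": [
    {"tx": 0.78, "ty": -0.05, "tz": 0, "turn": 0.34, "jaw": 0.67},
    {"tx": 0.78, "ty": -0.05, "tz": 0, "turn": 0.34, "jaw": 0.67},
    {"tx": 0.78, "ty": -0.05, "tz": 0, "turn": 0.34, "jaw": 0.67},
    {"tx": 0.78, "ty": -0.05, "tz": 0, "turn": 0.34, "jaw": 0.67},
    {"tx": 0.78, "ty": -0.05, "tz": 0, "turn": 0.34, "jaw": 0.67},
    {"tx": 0.78, "ty": -0.05, "tz": 0, "turn": 0.34, "jaw": 0.67},
    {"tx": 0.78, "ty": -0.05, "tz": 0, "turn": 0.34, "jaw": 0.67},
    {"tx": 0.78, "ty": -0.05, "tz": 0, "turn": 0.34, "jaw": 0.67},
    {"tx": 0.78, "ty": -0.05, "tz": 0, "turn": 0.34, "jaw": 0.67}
  ]
}}

```text
t: 1.7
tool_pos: [0.5131, -0.2181, 0.2923]
orientation: [-3.125, 0.324, 0.003]
force: [-0.5, 0.8, -0.3]
opening: 0.0624
```

```bash
python3 - <<'E'
from h import *
s=robot.read_state(); print(s['t'],s['tool_pos'],R.from_rotvec(s['orientation']).as_matrix().round(3),s['q'])
im,d,c=snap('wrist','w2'); print(c['eye'],R.from_rotvec(c['attitude']).as_matrix().round(3))
E
```

```text
1.7 [ 0.51308888 -0.21808427  0.29228992] [[ 0.979 -0.205 -0.002]
 [-0.205 -0.979  0.001]
 [-0.002 -0.    -1.   ]] [-4.93534432e-01 -1.57163860e-03  1.49286262e+00 -4.98318091e-04
  1.65239382e+00  1.28359555e+00]
[ 0.59123618 -0.23473384  0.45761343] [[-0.205 -0.937 -0.284]
 [-0.979  0.196  0.059]
 [ 0.001  0.29  -0.957]]
```

View pics/w2.png

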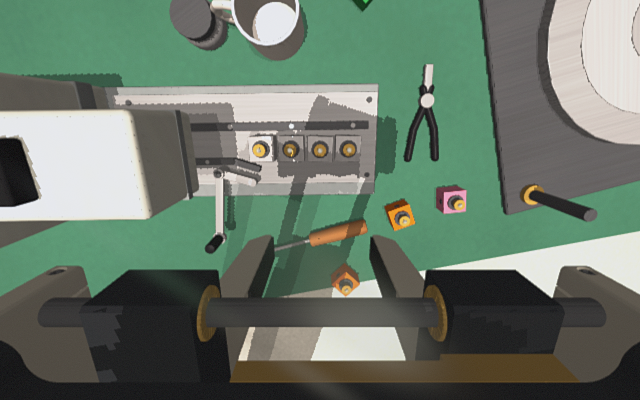

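```bash
python3 - <<'E'
from h import *
im,P=cloud('w2')
c=cv2.resize(im[70:260,90:390],None,fx=2.6,fy=2.6,interpolation=cv2.INTER_CUBIC); cv2.imwrite('pics/w2c.png',c)
z=P[...,2]
print('plate z',np.nanmedian(z[180:188,290:360]),np.nanmedian(z[95:115,250:330]),'holder top',[round(float(z[149,u]),4) for u in(260,291,320,349)], 'table',np.nanmedian(z[200:220,100:180]))
m=((z>.012)&(z<.032)).astype(np.uint8); m[:, :190]=0; m[:75]=0;m[200:]=0;m[:,382:]=0
m=cv2.morphologyEx(m,cv2.MORPH_OPEN,np.ones((3,3)))
s=P[m>0]; r=cv2.minAreaRect(s[:,:2].astype(np.float32)*1000); print(r,cv2.boxPoints(r).round(1))
E
```

```text
plate z 0.01381247799964086 0.021244164352411055 holder top [0.0708, 0.0705, 0.0712, 0.0721] table 0.23686330449949494
((569.1136474609375, -166.58370971679688), (294.4384765625, 168.10423278808594), 78.8936996459961) [[ 458.3 -294.9]
 [ 623.2 -327.2]
 [ 680.   -38.3]
 [ 515.    -5.9]]
```

View pics/w2c.png

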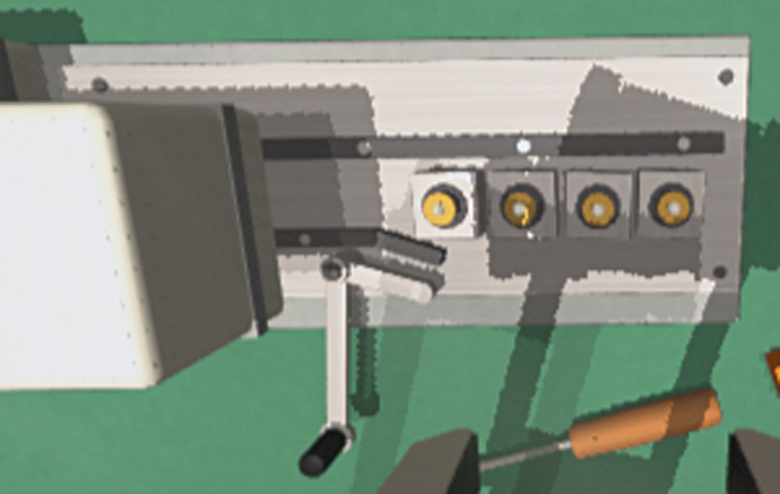

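```bash
cat >> h.py <<'E'
def ray(f,uv,zz):
    z=np.load('pics/%s.npz'%f); fx,fy,cx,cy=z['K']; u,v=uv
    d=R.from_rotvec(z['att']).as_matrix()@np.array([(u-cx)/fx,(v-cy)/fy,1]); t=(zz-z['eye'][2])/d[2]; return z['eye']+t*d
def toM(p,M):
    d=np.asarray(p)[...,:2]-M[:2]; c,s=np.cos(M[2]),np.sin(M[2]); return np.stack([d[...,0]*c+d[...,1]*s,-d[...,0]*s+d[...,1]*c],-1)
def toW(p,M):
    c,s=np.cos(M[2]),np.sin(M[2]); return np.array([M[0]+p[0]*c-p[1]*s,M[1]+p[0]*s+p[1]*c])
E
python3 - <<'E'
from h import *
C=lambda a,b:(90+(a+.5)/2.6-.5,70+(b+.5)/2.6-.5)
pts={'rearR_low':(749,37,.0),'rearR':(746,59,.022),'rearL':(742,292,.022),'rearL_low':(738,320,0),'fenceEndIn':(724,152,.034),'fenceEndOut':(724,132,.034),'fenceLeftIn':(262,158,.034),
'hub':(333,268,.055),'knobbase':(338,436,.050),'knobtop':(313,466,.090),'nose':(427,290,.050),'railtip':(443,256,.034),'screwR':(727,76,.022),
'c1':(441,208,.073),'c2':(519,208,.073),'c3':(597,207,.073),'c4':(675,207,.073)}
M0=(.586,-.0757,np.radians(78.9))
for k,(a,b,z) in pts.items():
    w=ray('w2',C(a,b),z); print(k,(w*1000).round(1),(toM(w,M0)*1000).round(1))
E
```

```text
rearR_low [ 622.8 -328.8    0. ] [-241.3  -84.9]
rearR [ 610.4 -321.    22. ] [-236.   -71.1]
rearL [ 478.7 -298.7   22. ] [-239.5   62.4]
rearL_low [ 455.  -296.6    0. ] [-242.   86.]
fenceEndIn [ 563.8 -299.1   34. ] [-223.5  -21.3]
fenceEndOut [ 574.6 -300.9   34. ] [-223.1  -32.1]
fenceLeftIn [614.2 -42.7  34. ] [ 37.8 -21.3]
hub [547.9 -71.   55. ] [-2.7 38.3]
knobbase [447.5 -39.8  50. ] [  8.6 142.8]
knobtop [447.1 -39.7  90. ] [  8.6 143.2]
nose [ 524.1 -117.8   50. ] [-53.2  52.6]
railtip [ 539.2 -128.    34. ] [-60.3  35.8]
screwR [ 603.7 -309.2   22. ] [-225.7  -62.3]
c1 [ 568.7 -143.6   73. ] [-70.    3.9]
c2 [ 560.3 -183.6   73. ] [-110.8    4.4]
c3 [ 552.5 -223.7   73. ] [-151.7    4.4]
c4 [ 544.1 -263.7   73. ] [-192.6    4.9]
```

```bash
cat >> h.py <<'E'
M=(.587,-.0766,np.radians(78.9))
def st():
    s=robot.read_state(); Rm=R.from_rotvec(s['orientation']).as_matrix(); yaw=np.degrees(np.arctan2(Rm[1,0],Rm[0,0]))
    print('t %.2f M'%s['t'],(toM(s['tool_pos'],M)*1000).round(1),'z %.1f'%(s['tool_pos'][2]*1000),'yaw-err',round(yaw-np.degrees(M[2])+90,2),'F',s['force'].round(1),'F_M',toM(s['force']+np.array([M[0],M[1],0]),M).round(1),'op',round(s['opening']*1000,1),'q',s['q'].round(2))
    return s,Rm
def go(x,y,z,dyaw=0):
    s,Rm=st(); w=np.append(toW((x/1000,y/1000),M),z/1000)
    yaw=np.degrees(np.arctan2(Rm[1,0],Rm[0,0])); tgt=np.degrees(M[2])-90+dyaw
    print('cmd',((w-s['tool_pos'])@Rm/.3).round(4),'turn',round((yaw-tgt)/180,4))
E
python3 - <<'E'
from h import *
go(-114,40,60)
E
```

```text
t 1.75 M [-153.    45.3] z 292.5 yaw-err -0.54 F [-0.1 -0.6  0.2] F_M [-0.6  0. ] op 62.5 q [-0.49 -0.    1.49 -0.    1.65  1.28]
cmd [ 0.0178 -0.1299  0.7749] turn -0.003
```

{"fn": "drive_tool", "kwargs": {
  "steps": [
    {"tx": 0.018, "ty": -0.13, "tz": 0.2, "turn": -0.003, "jaw": 0.67},
    {"tx": 0.018, "ty": -0.13, "tz": 0.4, "turn": -0.003, "jaw": 0.67},
    {"tx": 0.018, "ty": -0.13, "tz": 0.55, "turn": -0.003, "jaw": 0.67},
    {"tx": 0.018, "ty": -0.13, "tz": 0.68, "turn": -0.003, "jaw": 0.67},
    {"tx": 0.018, "ty": -0.13, "tz": 0.77, "turn": -0.003, "jaw": 0.67},
    {"tx": 0.018, "ty": -0.13, "tz": 0.77, "turn": -0.003, "jaw": 0.67}
  ]
}}

```text
t: 2.35
tool_pos: [0.5214, -0.1781, 0.0553]
orientation: [-3.123, 0.302, 0.019]
force: [-0.9, 0.0, 0.1]
opening: 0.0623
```

```bash
python3 - <<'E'
from h import *
snap('wrist','w3'); snap('scene','s3')
im=cv2.imread('pics/s3.png')[140:310,230:420]; cv2.imwrite('pics/s3c.png',cv2.resize(im,None,fx=3.5,fy=3.5,interpolation=cv2.INTER_CUBIC))
go(-114,38,32)
E
```

```text
t 2.45 M [-113.3   39.4] z 62.7 yaw-err 0.03 F [-0.1  0.7  1.1] F_M [0.7 0.2] op 62.3 q [-0.42  0.15  1.77 -0.    1.23  1.34]
cmd [0.0049 0.0025 0.1022] turn 0.0002
```

View pics/w3.png

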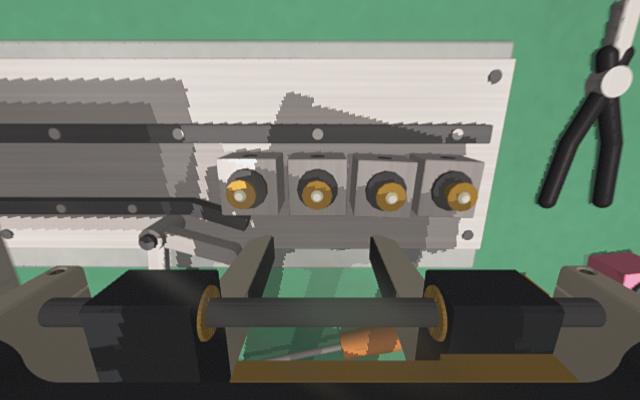

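View pics/s3c.png

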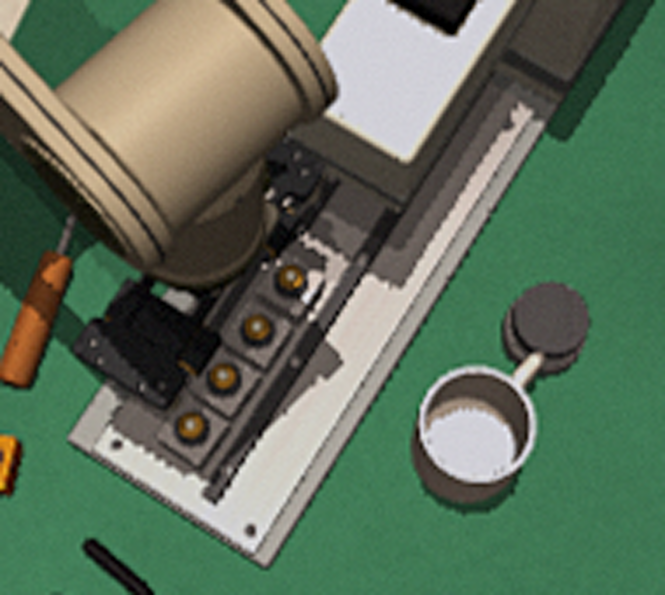

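```bash
python3 - <<'E'
from h import *
for f in('s3',):
    im,P=cloud(f); Q=toM(P,M)*1000; z=P[...,2]*1000
    for lo,hi in((60,100),(100,150),(150,200),(200,250),(250,300),(300,350),(350,420),(420,600)):
        m=(z>lo)&(z<hi)&(Q[...,0]>-300)&(Q[...,0]<60)&(Q[...,1]>-150)&(Q[...,1]<200)
        m&=~((Q[...,0]>-16)&(abs(Q[...,1])<52)&(z<246))
        if m.sum(): print(lo,hi,m.sum(),'x',np.percentile(Q[m][:,0],[0.5,99.5]).round(0),'y',np.percentile(Q[m][:,1],[.5,99.5]).round(0))
E
```

```text
60 100 309 x [-202.  -57.] y [-150.   15.]
100 150 5 x [-196.  -32.] y [ 6. 10.]
150 200 1352 x [-208.  -22.] y [ 6. 76.]
200 250 55 x [-151.  -74.] y [ 5. 34.]
250 300 219 x [-157.  -88.] y [-2. 41.]
300 350 259 x [-154.  -79.] y [-1. 30.]
350 420 288 x [-186.  -51.] y [ -9. 127.]
420 600 8699 x [-186.  -19.] y [-19. 199.]
```

{"fn": "drive_tool", "kwargs": {
  "steps": [
    {"tx": 0.005, "ty": 0.0025, "tz": 0.1, "turn": 0, "jaw": 0.67},
    {"tx": 0.005, "ty": 0.0025, "tz": 0.1, "turn": 0, "jaw": 0.67},
    {"tx": 0.02, "ty": 0.0025, "tz": 0.1, "turn": 0, "jaw": 0.67},
    {"tx": 0.03, "ty": 0.0025, "tz": 0.1, "turn": 0, "jaw": 0.67},
    {"tx": 0.03, "ty": 0.0025, "tz": 0.1, "turn": 0, "jaw": 0.67}
  ]
}}

```text
t: 2.95
tool_pos: [0.5376, -0.1829, 0.0348]
orientation: [3.126, -0.304, 0.005]
force: [-0.3, -0.2, -0.1]
opening: 0.0622
```

```bash
python3 - <<'E'
from h import *
st()
snap('wrist','w4')
E
```

```text
t 2.95 M [-113.8   28. ] z 34.8 yaw-err 0.0 F [-0.3 -0.2 -0.1] F_M [-0.2  0.3] op 62.2 q [-0.42  0.21  1.75  0.    1.18  1.35]
```

View pics/w4.png

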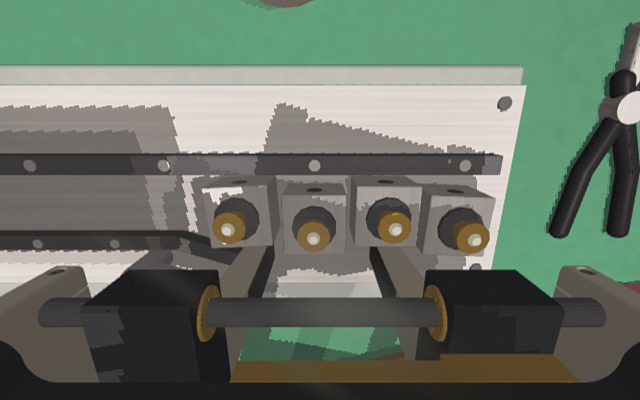

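{"fn": "drive_tool", "kwargs": {
  "steps": [
    {"tx": 0.008, "ty": 0, "tz": 0.01, "turn": 0, "jaw": 0.67},
    {"tx": 0.014, "ty": 0, "tz": 0.01, "turn": 0, "jaw": 0.67},
    {"tx": 0.014, "ty": 0, "tz": 0.01, "turn": 0, "jaw": 0.67}
  ]
}}

```text
t: 3.3
tool_pos: [0.5398, -0.1828, 0.0295]
orientation: [-3.127, 0.304, 0.001]
force: [-3.7, 0.8, 3.2]
opening: 0.0621
```

```bash
python3 - <<'E'
from h import *
st()
snap('wrist','w5')
E
```

```text
t 3.30 M [-113.3   25.9] z 29.5 yaw-err 0.01 F [-3.7  0.8  3.2] F_M [0.1 3.8] op 62.1 q [-0.42  0.22  1.75 -0.    1.17  1.35]
```

View pics/w5.png

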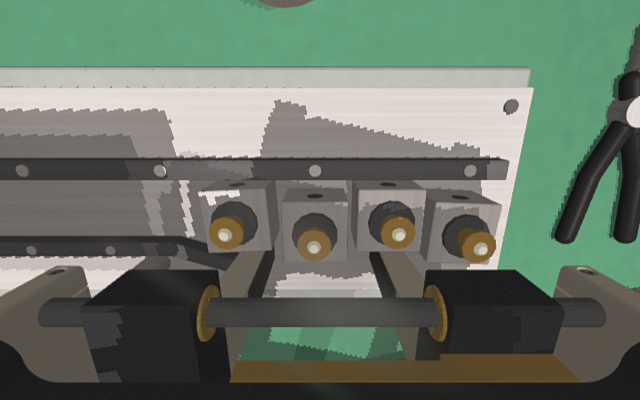

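{"fn": "drive_tool", "kwargs": {
  "steps": [
    {"tx": 0.004, "ty": 0, "tz": 0, "turn": 0, "jaw": 0.67},
    {"tx": 0.006, "ty": 0, "tz": 0, "turn": 0, "jaw": 0.67},
    {"tx": 0.006, "ty": 0, "tz": 0, "turn": 0, "jaw": 0.67}
  ]
}}

```text
t: 3.65
tool_pos: [0.54, -0.1827, 0.0295]
orientation: [-3.126, 0.303, 0.006]
force: [-12.1, 1.5, 9.4]
opening: 0.0621
```

```bash
python3 - <<'E'
from h import *
st()
E
```

```text
t 3.65 M [-113.2   25.7] z 29.5 yaw-err 0.02 F [-12.1   1.5   9.4] F_M [-0.9 12.1] op 62.1 q [-0.42  0.23  1.74 -0.    1.18  1.35]
```

{"fn": "drive_tool", "kwargs": {
  "steps": [
    {"tx": -0.055, "ty": 0, "tz": -0.01, "turn": 0, "jaw": 0.67},
    {"tx": -0.055, "ty": 0.0, "tz": -0.01, "turn": 0, "jaw": 0.67},
    {"tx": -0.055, "ty": 0.125, "tz": -0.01, "turn": 0, "jaw": 0.67},
    {"tx": -0.055, "ty": 0.125, "tz": -0.01, "turn": 0, "jaw": 0.67},
    {"tx": -0.03, "ty": 0.125, "tz": -0.01, "turn": 0, "jaw": 0.67},
    {"tx": -0.01, "ty": 0.125, "tz": -0.01, "turn": 0, "jaw": 0.67},
    {"tx": 0.0, "ty": 0.125, "tz": -0.01, "turn": 0, "jaw": 0.67},
    {"tx": 0.002, "ty": 0.125, "tz": -0.01, "turn": 0, "jaw": 0.67},
    {"tx": 0.002, "ty": 0.125, "tz": -0.01, "turn": 0, "jaw": 0.67}
  ]
}}

```text
t: 4.55
tool_pos: [0.5332, -0.2192, 0.0323]
orientation: [-3.126, 0.303, 0.009]
force: [-15.9, 1.8, 12.1]
opening: 0.0624
```

```bash
python3 - <<'E'
from h import *
st()
snap('wrist','w6')
E
```

```text
t 4.55 M [-150.3   25.3] z 32.3 yaw-err 0.04 F [-15.9   1.8  12.1] F_M [-1.3 15.9] op 62.4 q [-0.48  0.24  1.72 -0.    1.19  1.29]
```

View pics/w6.png

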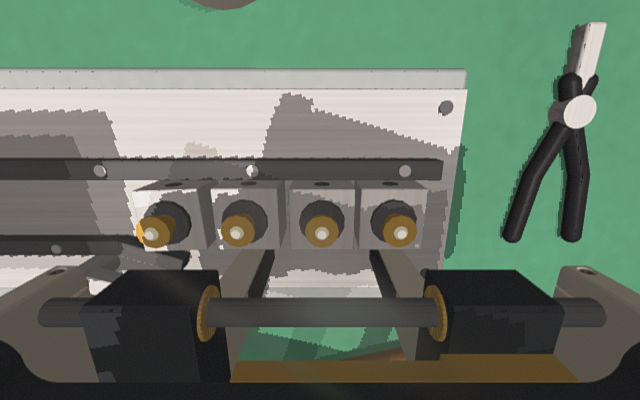

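```bash
python3 - <<'E'
from h import *
go(-286,-2,95); go(-286,-2,31)
E
```

```text
t 4.60 M [-150.4   25.3] z 32.3 yaw-err 0.03 F [-15.2   0.6  10.9] F_M [-2.4 15. ] op 62.3 q [-0.48  0.24  1.72 -0.    1.19  1.29]
cmd [ 0.0895  0.4522 -0.2095] turn 0.0002
t 4.60 M [-150.4   25.3] z 32.3 yaw-err 0.03 F [-15.2   0.6  10.9] F_M [-2.4 15. ] op 62.3 q [-0.48  0.24  1.72 -0.    1.19  1.29]
cmd [0.0908 0.4522 0.0038] turn 0.0002
```

{"fn": "drive_tool", "kwargs": {
  "steps": [
    {"tx": -0.06, "ty": 0, "tz": 0, "turn": 0, "jaw": 0.67},
    {"tx": -0.06, "ty": 0, "tz": -0.1, "turn": 0, "jaw": 0.67},
    {"tx": -0.06, "ty": 0, "tz": -0.22, "turn": 0, "jaw": 0.67},
    {"tx": 0, "ty": 0.15, "tz": -0.22, "turn": 0, "jaw": 1},
    {"tx": 0.05, "ty": 0.3, "tz": -0.22, "turn": 0, "jaw": 1},
    {"tx": 0.085, "ty": 0.45, "tz": -0.22, "turn": 0, "jaw": 1},
    {"tx": 0.085, "ty": 0.45, "tz": -0.22, "turn": 0, "jaw": 1},
    {"tx": 0.085, "ty": 0.45, "tz": -0.1, "turn": 0, "jaw": 1},
    {"tx": 0.085, "ty": 0.45, "tz": 0, "turn": 0, "jaw": 1},
    {"tx": 0.085, "ty": 0.45, "tz": 0, "turn": 0, "jaw": 1}
  ]
}}

```text
t: 5.6
tool_pos: [0.5316, -0.3539, 0.0269]
orientation: [-3.122, 0.302, 0.012]
force: [-0.6, 1.7, -1.8]
opening: 0.0929
```

```bash
python3 - <<'E'
from h import *
snap('wrist','w7'); snap('top','t7')
im=cv2.imread('pics/t7.png')[110:270,220:480]; cv2.imwrite('pics/t7c.png',cv2.resize(im,None,fx=3,fy=3,interpolation=cv2.INTER_CUBIC))
st()
E
```

```text
t 5.70 M [-284.6   -2.2] z 32.3 yaw-err 0.05 F [ 0.1 -0.4  0.1] F_M [-0.4 -0.2] op 93.0 q [-0.67  0.4   1.53  0.    1.22  1.1 ]
```

View pics/w7.png

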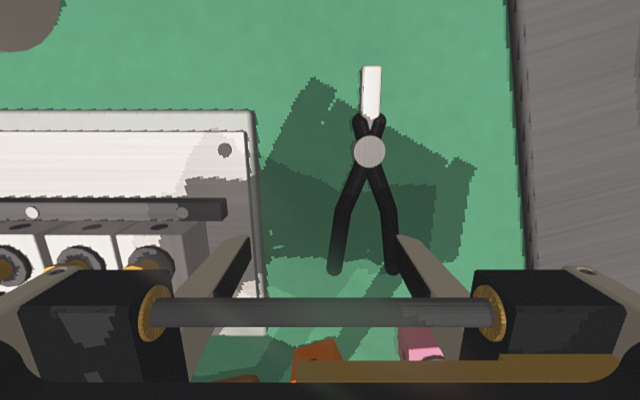

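View pics/t7c.png

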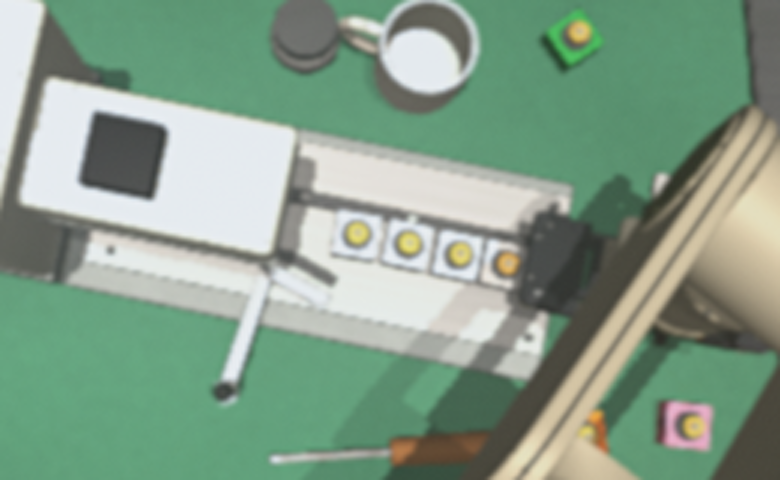

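{"fn": "drive_tool", "kwargs": {
  "steps": [
    {"tx": 0, "ty": -0.03, "tz": 0, "turn": 0, "jaw": 1},
    {"tx": 0, "ty": -0.06, "tz": 0, "turn": 0, "jaw": 1},
    {"tx": 0, "ty": -0.09, "tz": 0, "turn": 0, "jaw": 1},
    {"tx": 0, "ty": -0.12, "tz": 0, "turn": 0, "jaw": 1},
    {"tx": 0, "ty": -0.15, "tz": 0, "turn": 0, "jaw": 1},
    {"tx": 0, "ty": -0.15, "tz": 0, "turn": 0, "jaw": 1}
  ]
}}

```text
t: 6.3
tool_pos: [0.5443, -0.3131, 0.0345]
orientation: [3.125, -0.302, 0.004]
force: [0.0, -1.2, 0.7]
opening: 0.0928
```

```bash
cat >> h.py <<'E'
def cups(f,box,zc=.0725):
    im,P=cloud(f); hsv=cv2.cvtColor(im,cv2.COLOR_BGR2HSV)
    m=cv2.inRange(hsv,(12,110,60),(35,255,255)); mm=np.zeros_like(m); mm[box]=m[box]
    n,l,s,c=cv2.connectedComponentsWithStats(mm)
    for k in range(1,n):
        if s[k,4]>15: 
            print(c[k].round(1),s[k,4],(toM(ray(f,c[k],zc),M)*1000).round(1))
E
python3 - <<'E'
from h import *
snap('scene','s8');snap('wrist','w8')
st()
im=cv2.imread('pics/s8.png')[140:310,230:420]; cv2.imwrite('pics/s8c.png',cv2.resize(im,None,fx=3.5,fy=3.5,interpolation=cv2.INTER_CUBIC))
for f in('top0','scene0','s8'):
    print(f); cups(f,(slice(180,220),slice(325,400)) if f=='top0' else (slice(190,300),slice(265,335)))
E
```

```text
t 6.40 M [-240.3   -2.7] z 33.3 yaw-err 0.03 F [ 1.  -1.1  0.7] F_M [-0.9 -1.2] op 93.4 q [-0.6   0.36  1.58  0.    1.21  1.16]
top0
[338.3 190.1] 19 [-65.2   7.2]
[355.5 193.6] 23 [-107.1    7.2]
[372.3 197.5] 24 [-148.2    8. ]
[388.4 200.9] 22 [-187.3    8.2]
scene0
[312.6 219. ] 38 [-68.7   4.2]
[302.9 233.2] 39 [-111.2    4.8]
[293.4 247.2] 40 [-152.1    5.7]
[284.  261.2] 40 [-192.     5.8]
s8
[318.  215.6] 35 [-54.6  -2.3]
[310.  227.8] 35 [-90.6  -2.3]
[303.6 238.9] 17 [-122.   -4.]
```

View pics/s8c.png

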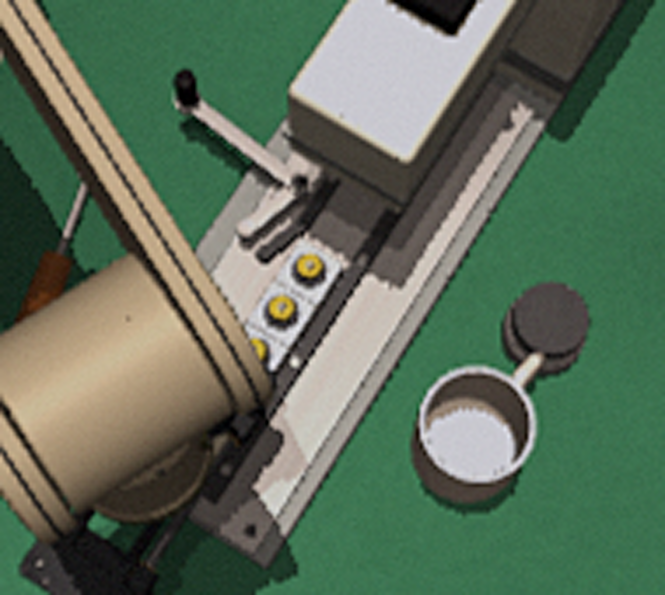

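View pics/w8.png

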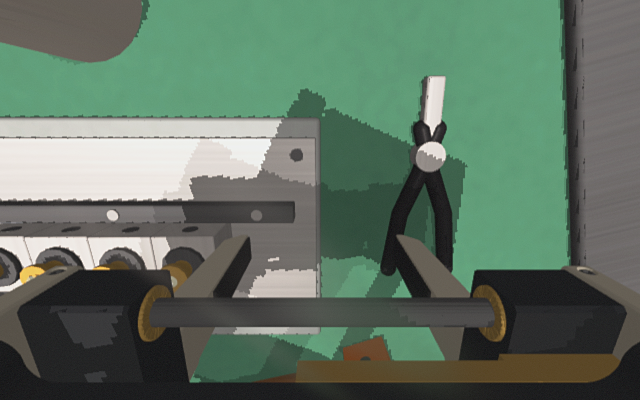

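{"fn": "drive_tool", "kwargs": {
  "steps": [
    {"tx": 0, "ty": -0.04, "tz": 0, "turn": 0, "jaw": 1},
    {"tx": 0, "ty": -0.15, "tz": 0, "turn": 0, "jaw": 1},
    {"tx": 0, "ty": -0.15, "tz": 0, "turn": 0, "jaw": 1},
    {"tx": 0, "ty": -0.15, "tz": 0, "turn": 0, "jaw": 1}
  ]
}}

```text
t: 6.8
tool_pos: [0.5512, -0.2688, 0.0322]
orientation: [-3.127, 0.302, 0.001]
force: [-0.0, -1.3, -0.1]
opening: 0.0925
```

```bash
python3 - <<'E'
from h import *
st();snap('scene','s9');snap('wrist','w9')
st()
im=cv2.imread('pics/s9.png')[140:310,230:420]; cv2.imwrite('pics/s9c.png',cv2.resize(im,None,fx=3.5,fy=3.5,interpolation=cv2.INTER_CUBIC))
cups('s9',(slice(170,300),slice(265,345)));cups('w9',(slice(170,300),slice(0,345)))
E
```

```text
t 6.80 M [-195.5   -1.9] z 32.2 yaw-err 0.07 F [-0.  -1.3 -0.1] F_M [-1.3 -0.2] op 92.5 q [-0.54  0.33  1.62  0.    1.2   1.23]
t 6.90 M [-196.4   -2. ] z 32.3 yaw-err -0.01 F [-0.8 -1.5 -0.3] F_M [-1.6  0.5] op 92.7 q [-0.54  0.33  1.62 -0.    1.2   1.23]
[330.  197.3] 30 [ 0.9 -2.2]
[322.1 209.3] 37 [-35.5  -2.1]
[ 20.6 272.4] 736 [-43.9  -7. ]
[ 94.2 265.8] 170 [-82.1 -10.8]
[163.9 265. ] 84 [-117.2  -11.2]
[146.5 267.7] 50 [-108.2   -9.8]
[157.  292.7] 267 [-111.     4.8]
```

View pics/s9c.png

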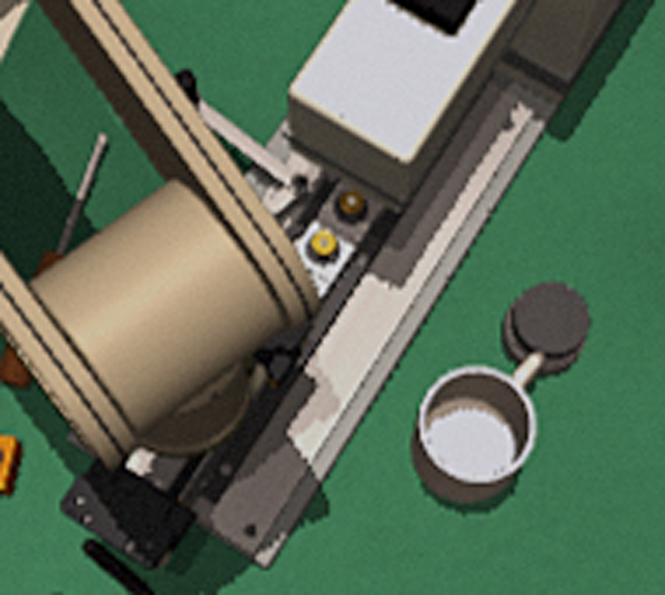

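View pics/w9.png

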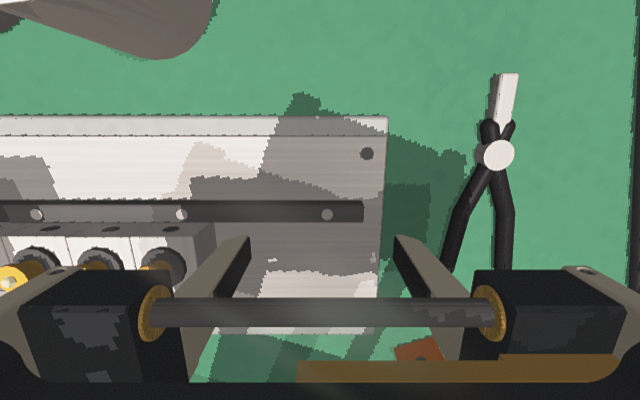

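{"fn": "drive_tool", "kwargs": {
  "steps": [
    {"tx": 0, "ty": -0.018, "tz": 0, "turn": 0, "jaw": 1},
    {"tx": 0, "ty": -0.036, "tz": 0, "turn": 0, "jaw": 1},
    {"tx": 0, "ty": -0.036, "tz": 0, "turn": 0, "jaw": 1},
    {"tx": 0, "ty": -0.12, "tz": 0, "turn": 0, "jaw": 1},
    {"tx": 0, "ty": -0.285, "tz": 0, "turn": 0, "jaw": 1},
    {"tx": 0, "ty": -0.285, "tz": 0, "turn": 0, "jaw": 1},
    {"tx": 0, "ty": -0.285, "tz": 0, "turn": 0, "jaw": 1},
    {"tx": 0, "ty": -0.285, "tz": 0, "turn": 0, "jaw": 1}
  ]
}}

```text
t: 7.7
tool_pos: [0.568, -0.186, 0.0327]
orientation: [3.126, -0.304, 0.0]
force: [0.1, -0.1, 0.3]
opening: 0.0928
```

```bash
python3 - <<'E'
from h import *
st();snap('wrist','w10')
st()
E
```

```text
t 7.70 M [-111.    -2.4] z 32.7 yaw-err -0.01 F [ 0.1 -0.1  0.3] F_M [-0.1 -0.1] op 92.8 q [-0.4   0.29  1.66 -0.    1.19  1.36]
t 7.75 M [-111.3   -2.4] z 32.7 yaw-err -0.05 F [ 0.5  0.2 -0.3] F_M [ 0.3 -0.4] op 92.7 q [-0.4   0.29  1.66 -0.    1.19  1.36]
```

View pics/w10.png

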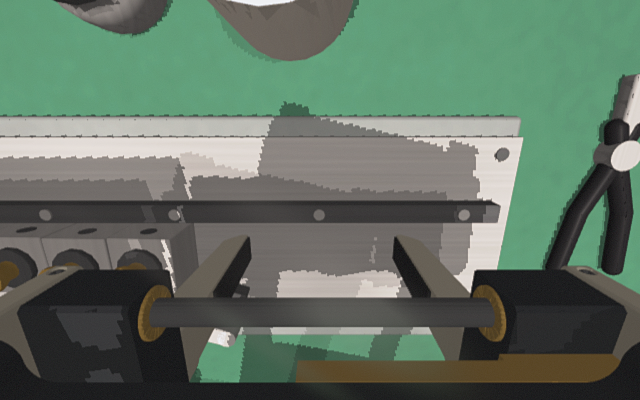

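{"fn": "drive_tool", "kwargs": {
  "steps": [
    {"tx": 0, "ty": 0.1, "tz": 0, "turn": 0, "jaw": 1},
    {"tx": -0.05, "ty": 0.25, "tz": -0.1, "turn": 0, "jaw": 1},
    {"tx": -0.1, "ty": 0.25, "tz": -0.25, "turn": 0, "jaw": 1},
    {"tx": -0.15, "ty": 0.25, "tz": -0.4, "turn": 0, "jaw": 1},
    {"tx": -0.15, "ty": 0.25, "tz": -0.5, "turn": 0, "jaw": 0.5},
    {"tx": -0.15, "ty": 0.25, "tz": -0.5, "turn": 0, "jaw": 0.5}
  ]
}}

```text
t: 8.35
tool_pos: [0.5116, -0.2535, 0.1894]
orientation: [3.122, -0.307, 0.015]
force: [0.9, -0.7, 0.8]
opening: 0.0814
```

```bash
python3 - <<'E'
from h import *
snap('wrist','w11');snap('scene','s11')
st()
im=cv2.imread('pics/w11.png')
cv2.imwrite('pics/s11c.png',cv2.resize(cv2.imread('pics/s11.png')[140:310,230:420],None,fx=3.5,fy=3.5,interpolation=cv2.INTER_CUBIC))
E
```

```text
t 8.45 M [-186.7   42.3] z 183.7 yaw-err -0.1 F [-0.2  0.1 -0.7] F_M [0.1 0.2] op 73.3 q [-0.55  0.06  1.63 -0.    1.45  1.22]
```

View pics/w11.png

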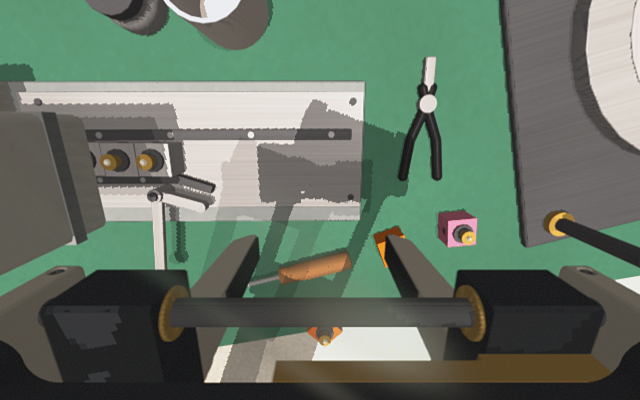

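View pics/s11c.png

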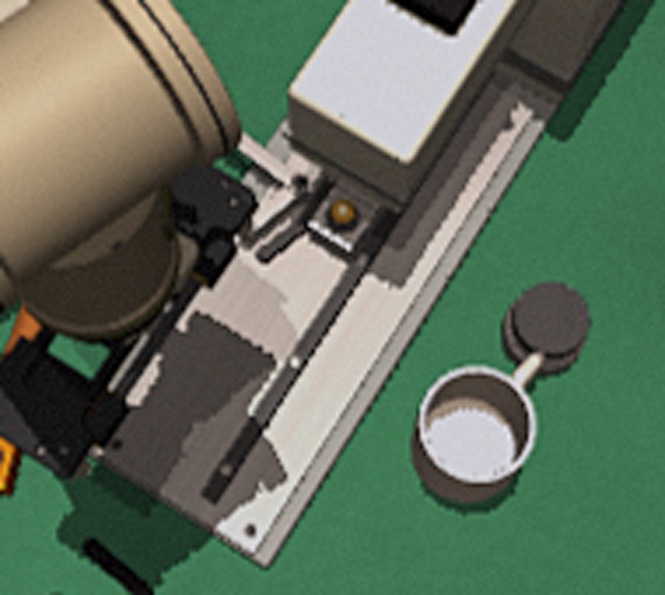

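```bash
python3 - <<'E'
from h import *
cups('w11',(slice(145,180),slice(85,180)));cups('s11',(slice(180,230),slice(300,345)))
im=cv2.imread('pics/w11.png'); cv2.imwrite('pics/w11c.png',cv2.resize(im[110:270,60:240],None,fx=4,fy=4,interpolation=cv2.INTER_CUBIC))
z=cloud('w11')[1]; Q=toM(z,M)*1000
m=(z[...,2]>.045)&(z[...,2]<.06)&(abs(Q[...,1]+2)<17)&(Q[...,0]<0)&(Q[...,0]>-80); print(np.percentile(Q[m][:,0],[0,1,2,5]),np.percentile(Q[m][:,1],[1,99]),m.sum())
E
```

```text
[110.4 161.3] 212 [24.2 -0.4]
[145.6 161.4] 204 [-11.2  -0.2]
[327.5 200.1] 34 [-8.4 -0.7]
[-26.25625904 -25.41311063 -25.36463724 -25.00491432] [-17.6572115   14.19001002] 750
```

View pics/w11c.png

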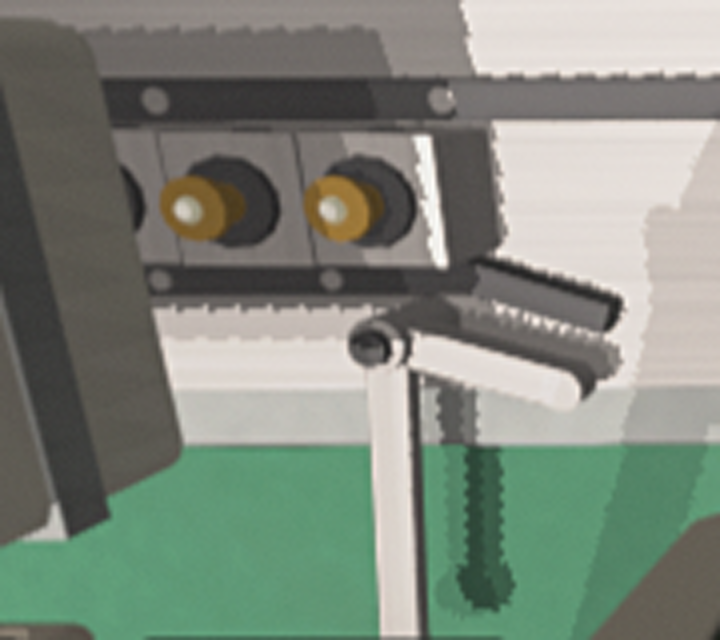

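```bash
python3 - <<'E'
from h import *
go(9.4,144.3,184)
E
```

```text
t 8.45 M [-186.7   42.3] z 183.7 yaw-err -0.1 F [-0.2  0.1 -0.7] F_M [0.1 0.2] op 73.3 q [-0.55  0.06  1.63 -0.    1.45  1.22]
cmd [-0.3412 -0.6531 -0.0025] turn -0.0005
```

{"fn": "drive_tool", "kwargs": {
  "steps": [
    {"tx": -0.15, "ty": -0.05, "tz": 0, "turn": 0, "jaw": 0.5},
    {"tx": -0.3, "ty": -0.1, "tz": 0, "turn": 0, "jaw": 0.5},
    {"tx": -0.34, "ty": -0.22, "tz": 0, "turn": 0, "jaw": 0.5},
    {"tx": -0.34, "ty": -0.36, "tz": 0, "turn": 0, "jaw": 0.5},
    {"tx": -0.34, "ty": -0.5, "tz": 0, "turn": 0, "jaw": 0.5},
    {"tx": -0.34, "ty": -0.62, "tz": 0, "turn": 0, "jaw": 0.5},
    {"tx": -0.34, "ty": -0.653, "tz": 0.1, "turn": 0, "jaw": 0.5},
    {"tx": -0.34, "ty": -0.653, "tz": 0.2, "turn": 0, "jaw": 0.5},
    {"tx": -0.34, "ty": -0.653, "tz": 0.2, "turn": 0, "jaw": 0.5}
  ]
}}

```text
t: 9.35
tool_pos: [0.4427, -0.0373, 0.1166]
orientation: [-3.126, 0.303, 0.017]
force: [-0.7, -0.8, -0.1]
opening: 0.0465
```

```bash
python3 - <<'E'
from h import *
snap('wrist','w12');snap('scene','s12')
go(9.4,144.3,56)
cv2.imwrite('pics/s12c.png',cv2.resize(cv2.imread('pics/s12.png')[120:290,230:420],None,fx=3.5,fy=3.5,interpolation=cv2.INTER_CUBIC))
cups('s12',(slice(180,230),slice(300,345)))
E
```

```text
t 9.45 M [ 10.2 146. ] z 121.4 yaw-err -0.03 F [-0.1  0.5  0.5] F_M [0.4 0.2] op 46.4 q [-0.2  -0.22  2.01 -0.    1.36  1.56]
cmd [0.0064 0.0028 0.2179] turn -0.0002
[327.5 200.1] 34 [-8.4 -0.7]
```

View pics/w12.png

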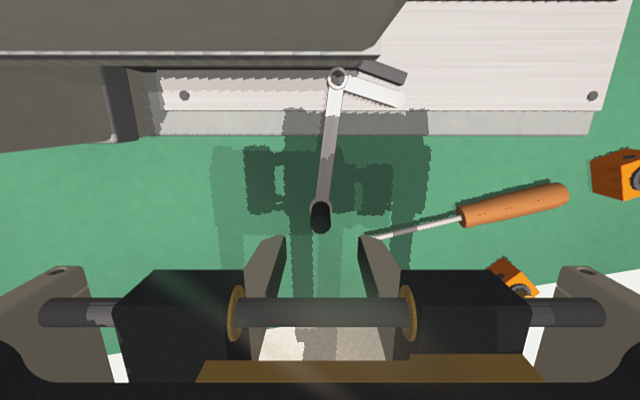

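View pics/s12c.png

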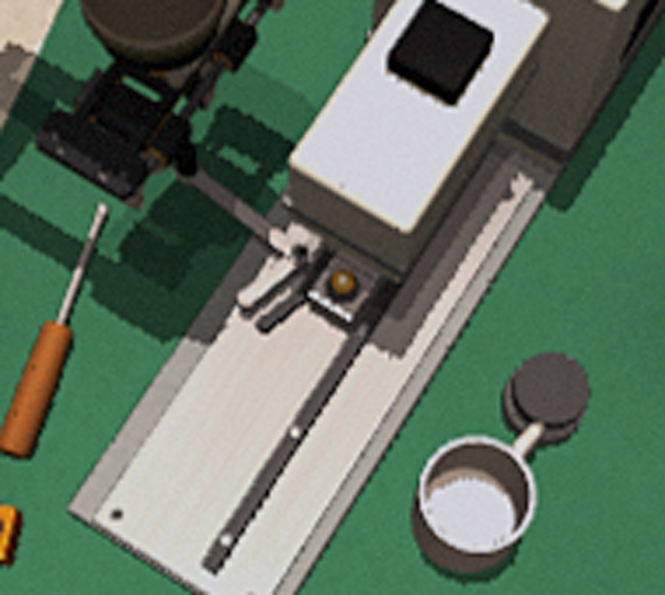

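{"fn": "drive_tool", "kwargs": {
  "force": 20,
  "steps": [
    {"tx": 0.007, "ty": 0.003, "tz": 0.1, "turn": 0, "jaw": 0.5},
    {"tx": 0.007, "ty": 0.003, "tz": 0.2, "turn": 0, "jaw": 0.5},
    {"tx": 0.007, "ty": 0.003, "tz": 0.215, "turn": 0, "jaw": 0.5},
    {"tx": 0.007, "ty": 0.003, "tz": 0.215, "turn": 0, "jaw": 0.1},
    {"tx": 0.007, "ty": 0.003, "tz": 0.215, "turn": 0, "jaw": 0.1},
    {"tx": 0.007, "ty": 0.003, "tz": 0.215, "turn": 0, "jaw": 0.1},
    {"tx": 0.007, "ty": 0.003, "tz": 0.215, "turn": 0, "jaw": 0.1},
    {"tx": 0.007, "ty": 0.003, "tz": 0.215, "turn": 0, "jaw": 0.1},
    {"tx": 0.007, "ty": 0.003, "tz": 0.215, "turn": 0, "jaw": 0.1}
  ]
}}

```text
t: 10.35
tool_pos: [0.4498, -0.0398, 0.0593]
orientation: [3.127, -0.304, 0.003]
force: [-0.3, 0.0, 6.5]
opening: 0.0156
```

```bash
cat >> h.py <<'E'
PIV=np.array([-1.5,40.])
def arc(a0,a1s,cmdpos=None,r=105.,dz=0):
    # rows for knob angle steps a1s (deg), tool turning with clamp, relative to current pose at knob angle a0
    s,Rm=st(); p0=PIV+r*np.array([np.cos(np.radians(a0)),np.sin(np.radians(a0))])
    for a in a1s:
        p=PIV+r*np.array([np.cos(np.radians(a)),np.sin(np.radians(a))]); d=(toW(p/1000,M)-toW(p0/1000,M)); v=np.array([d[0],d[1],0])@Rm/.3
        print('a',a,'tx %.3f ty %.3f turn %.3f'%(v[0],v[1],-(a-a0)/180))
def kang():
    s=robot.read_state(); p=toM(s['tool_pos'],M)*1000-PIV; print('knob angle',np.degrees(np.arctan2(p[1],p[0])).round(1),'r',np.hypot(*p).round(1))
E
python3 - <<'E'
from h import *
kang(); arc(84,[90,96,102,108,112,116,120,124])
E
```

```text
knob angle 83.7 r 102.3
t 10.35 M [  9.7 141.7] z 59.3 yaw-err 0.0 F [-0.3  0.   6.5] F_M [-0.   0.3] op 15.6 q [-0.2  -0.14  2.06  0.    1.22  1.56]
a 90 tx -0.002 ty 0.037 turn -0.033
a 96 tx -0.000 ty 0.073 turn -0.067
a 102 tx 0.006 ty 0.109 turn -0.100
a 108 tx 0.015 ty 0.145 turn -0.133
a 112 tx 0.024 ty 0.168 turn -0.156
a 116 tx 0.034 ty 0.190 turn -0.178
a 120 tx 0.045 ty 0.212 turn -0.200
a 124 tx 0.058 ty 0.232 turn -0.222
```

{"fn": "drive_tool", "kwargs": {
  "steps": [
    {"tx": 0, "ty": 0.036, "tz": -0.008, "turn": -0.033, "jaw": 0.1},
    {"tx": 0, "ty": 0.071, "tz": -0.008, "turn": -0.067, "jaw": 0.1},
    {"tx": 0.006, "ty": 0.106, "tz": -0.008, "turn": -0.1, "jaw": 0.1},
    {"tx": 0.015, "ty": 0.141, "tz": -0.008, "turn": -0.133, "jaw": 0.1},
    {"tx": 0.023, "ty": 0.164, "tz": -0.008, "turn": -0.156, "jaw": 0.1},
    {"tx": 0.033, "ty": 0.185, "tz": -0.008, "turn": -0.178, "jaw": 0.1},
    {"tx": 0.044, "ty": 0.207, "tz": -0.008, "turn": -0.2, "jaw": 0.1},
    {"tx": 0.056, "ty": 0.226, "tz": -0.008, "turn": -0.222, "jaw": 0.1},
    {"tx": 0.056, "ty": 0.226, "tz": -0.008, "turn": -0.222, "jaw": 0.1}
  ]
}}

```text
t: 11.25
tool_pos: [0.4531, -0.1091, 0.0597]
orientation: [-3.041, -0.786, -0.003]
force: [8.9, 3.0, -10.4]
opening: 0.0153
```

```bash
python3 - <<'E'
from h import *
kang(); 
arc(124,[128,132,136,140,144,148],r=102.3)
snap('scene','s13')
cv2.imwrite('pics/s13c.png',cv2.resize(cv2.imread('pics/s13.png')[120:290,230:420],None,fx=3.5,fy=3.5,interpolation=cv2.INTER_CUBIC))
cups('s13',(slice(180,230),slice(300,345)))
E
```

```text
knob angle 123.4 r 102.0
t 11.25 M [-57.7 125.2] z 59.7 yaw-err 40.08 F [  8.9   3.  -10.4] F_M [ 4.7 -8.2] op 15.3 q [-0.35 -0.1   2.02  0.    1.22  0.72]
a 128 tx -0.002 ty 0.024 turn -0.022
a 132 tx -0.002 ty 0.048 turn -0.044
a 136 tx -0.000 ty 0.071 turn -0.067
a 140 tx 0.003 ty 0.095 turn -0.089
a 144 tx 0.008 ty 0.118 turn -0.111
a 148 tx 0.015 ty 0.141 turn -0.133
[327.5 200.1] 34 [-8.4 -0.7]
```

View pics/s13c.png

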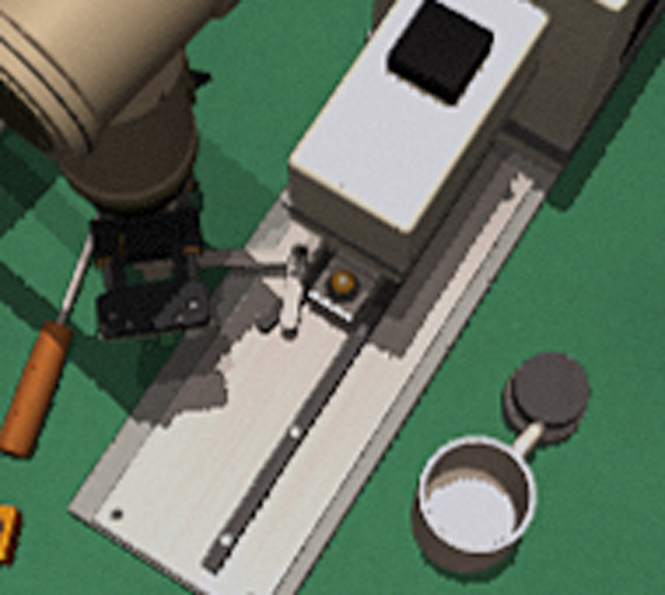

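{"fn": "drive_tool", "kwargs": {
  "steps": [
    {"tx": -0.002, "ty": 0.024, "tz": 0.003, "turn": -0.022, "jaw": 0.1},
    {"tx": -0.002, "ty": 0.048, "tz": 0.003, "turn": -0.044, "jaw": 0.1},
    {"tx": 0, "ty": 0.06, "tz": 0.003, "turn": -0.056, "jaw": 0.1},
    {"tx": 0, "ty": 0.071, "tz": 0.003, "turn": -0.067, "jaw": 0.1},
    {"tx": 0.001, "ty": 0.083, "tz": 0.003, "turn": -0.078, "jaw": 0.1},
    {"tx": 0.003, "ty": 0.095, "tz": 0.003, "turn": -0.089, "jaw": 0.1}
  ]
}}

```text
t: 11.9
tool_pos: [0.4668, -0.1328, 0.0595]
orientation: [-2.901, -1.2, -0.001]
force: [-3.0, 8.6, 4.1]
opening: 0.0157
```

```bash
python3 - <<'E'
from h import *
kang(); 
arc(140,[143,146,149,152,155,158,161],r=102.3)
snap('scene','s14')
cv2.imwrite('pics/s14c.png',cv2.resize(cv2.imread('pics/s14.png')[170:240,280:370],None,fx=7,fy=7,interpolation=cv2.INTER_CUBIC))
cups('s14',(slice(180,230),slice(300,345)))
E
```

```text
knob angle 138.9 r 102.0
t 11.90 M [-78.3 107.1] z 59.5 yaw-err 56.06 F [-3.   8.6  4.1] F_M [7.8 4.6] op 15.7 q [-0.38 -0.04  1.96  0.    1.22  0.4 ]
a 143 tx -0.001 ty 0.018 turn -0.017
a 146 tx -0.002 ty 0.036 turn -0.033
a 149 tx -0.001 ty 0.053 turn -0.050
a 152 tx -0.000 ty 0.071 turn -0.067
a 155 tx 0.002 ty 0.089 turn -0.083
a 158 tx 0.005 ty 0.107 turn -0.100
a 161 tx 0.010 ty 0.124 turn -0.117
[328.4 200. ] 30 [-7.  -2.6]
```

View pics/s14c.png

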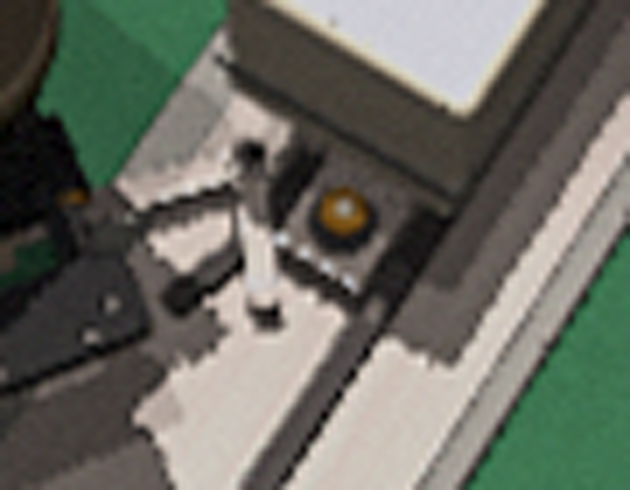

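{"fn": "drive_tool", "kwargs": {
  "steps": [
    {"tx": -0.001, "ty": 0.009, "tz": 0, "turn": -0.008, "jaw": 0.1},
    {"tx": -0.001, "ty": 0.018, "tz": 0, "turn": -0.017, "jaw": 0.1},
    {"tx": -0.002, "ty": 0.027, "tz": 0, "turn": -0.025, "jaw": 0.1},
    {"tx": -0.002, "ty": 0.036, "tz": 0, "turn": -0.033, "jaw": 0.1}
  ]
}}

```text
t: 12.35
tool_pos: [0.471, -0.1381, 0.0591]
orientation: [-2.828, -1.346, 0.006]
force: [-18.7, 21.8, 20.7]
opening: 0.0157
```

```bash
python3 - <<'E'
from h import *
kang(); st()
snap('scene','s15')
cv2.imwrite('pics/s15c.png',cv2.resize(cv2.imread('pics/s15.png')[170:240,280:370],None,fx=7,fy=7,interpolation=cv2.INTER_CUBIC))
cups('s15',(slice(180,230),slice(300,345)))
E
```

```text
knob angle 142.7 r 102.1
t 12.35 M [-82.7 101.9] z 59.1 yaw-err 62.0 F [-18.7  21.8  20.7] F_M [17.8 22.6] op 15.7 q [-0.39 -0.02  1.94  0.    1.22  0.29]
[328.8 199.6] 30 [-5.7 -2.9]
```

View pics/s15c.png

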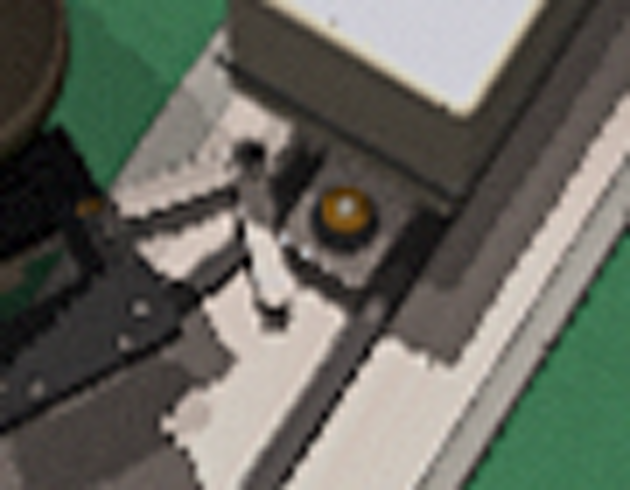

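```bash
python3 - <<'E'
from h import *
snap('wrist','w15');st()
E
```

```text
t 12.45 M [-82.8 101.8] z 59.1 yaw-err 61.99 F [-16.   18.9  17.5] F_M [15.5 19.3] op 15.5 q [-0.39 -0.01  1.94  0.    1.22  0.29]
```

View pics/w15.png

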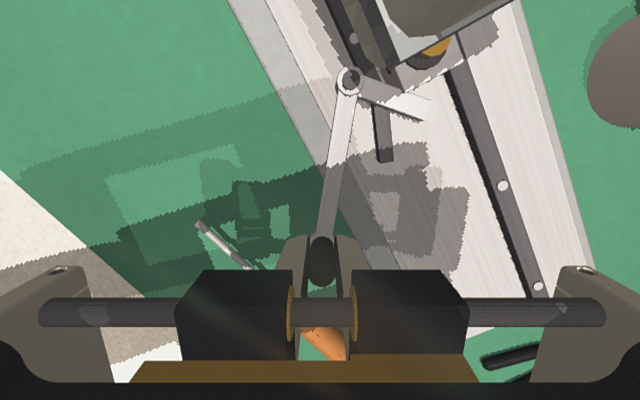

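```bash
python3 - <<'E'
from h import *
im=cv2.imread('pics/w15.png'); g=cv2.resize(im[0:150,320:520],None,fx=4,fy=4,interpolation=cv2.INTER_CUBIC); g=np.clip(g.astype(float)*1.5,0,255).astype(np.uint8); cv2.imwrite('pics/w15c.png',g)
E
```

```text
(no output)
```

View pics/w15c.png

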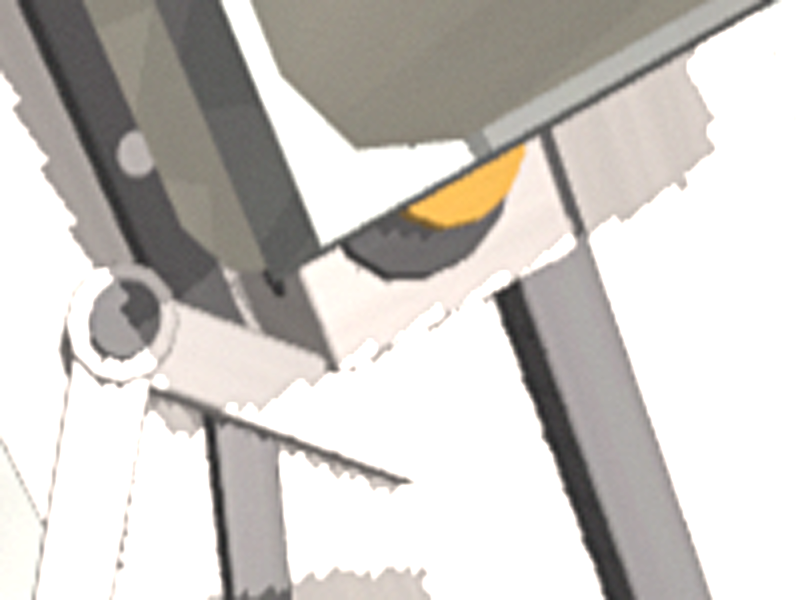

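```bash
python3 - <<'E'
from h import *
for a,b,z in((335,370,.054),(575,238,.054),(300,270,.054),(120,315,.055)):
    print((toM(ray('w15',(320+a/4,b/4),z),M)*1000).round(1))
E
```

```text
[-21.3  16.8]
[-21.1 -19.1]
[-7.  15.9]
[-0.5 40.7]
```

```bash
python3 - <<'E'
from h import *
P=[(toM(ray('w15',(320+a/4,b/4),.050),M)*1000) for a,b in((160,386),(408,482))]; d=P[1]-P[0]; print(P,np.degrees(np.arctan2(d[1],d[0]))%360)
P=[(toM(ray('w15',(320+a/4,b/4),.050),M)*1000) for a,b in((180,312),(330,362))]; d=P[1]-P[0]; print(P,np.degrees(np.arctan2(d[1],d[0]))%360)
P=[(toM(ray('w15',uv,.050),M)*1000) for uv in((338,95),(318,235))]; d=P[1]-P[0]; print(P,np.degrees(np.arctan2(d[1],d[0]))%360)
P=[(toM(ray('w15',uv,.090),M)*1000) for uv in((322,246),)];print(P)
E
```

```text
[array([-11.49245617,  39.12973508]), array([-41.02181033,  12.19757043])] 222.3662916264148
[array([-3.83247922, 32.26578235]), array([-20.1184327 ,  15.88315684])] 225.16954772918515
[array([-4.71678081, 50.14681086]), array([-77.51580454, 102.32114939])] 144.37120623212772
[array([-69.29795764,  94.51968022])]
```

{"fn": "drive_tool", "kwargs": {
  "force": 50,
  "steps": [
    {"tx": 0, "ty": 0.005, "tz": 0, "turn": -0.005, "jaw": 0.1},
    {"tx": 0, "ty": 0.009, "tz": 0, "turn": -0.008, "jaw": 0.1},
    {"tx": 0, "ty": 0.009, "tz": 0, "turn": -0.008, "jaw": 0.1}
  ]
}}

```text
t: 12.75
tool_pos: [0.4722, -0.1395, 0.0591]
orientation: [-2.81, -1.38, 0.008]
force: [-22.5, 21.4, 22.4]
opening: 0.0153
```

```bash
cat >> h.py <<'E'
def look(f):
    kang(); st(); snap('wrist','w'+f); snap('scene','s'+f); cups('s'+f,(slice(170,230),slice(300,350)))
    im=cv2.imread('pics/w%s.png'%f); g=cv2.resize(im[0:150,320:520],None,fx=4,fy=4,interpolation=cv2.INTER_CUBIC); g=np.clip(g.astype(float)*1.2,0,255).astype(np.uint8); cv2.imwrite('pics/w%sc.png'%f,g)
E
python3 -c "
from h import *
look('16')"
```

```text
knob angle 143.7 r 102.1
t 12.75 M [-83.8 100.5] z 59.1 yaw-err 63.41 F [-22.5  21.4  22.4] F_M [16.6 26.2] op 15.3 q [-0.39 -0.01  1.94  0.    1.23  0.26]
[329.1 199.5] 31 [-5.  -3.2]
```

View pics/w16c.png

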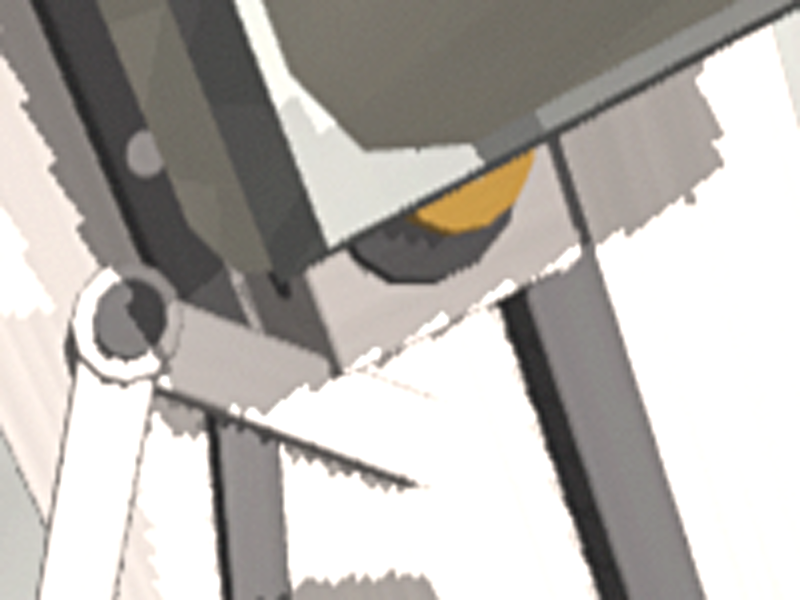

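{"fn": "drive_tool", "kwargs": {
  "steps": [
    {"tx": 0, "ty": 0.006, "tz": 0, "turn": -0.006, "jaw": 0.1},
    {"tx": 0, "ty": 0.012, "tz": 0, "turn": -0.011, "jaw": 0.1},
    {"tx": -0.001, "ty": 0.018, "tz": 0, "turn": -0.017, "jaw": 0.1},
    {"tx": -0.001, "ty": 0.018, "tz": 0, "turn": -0.017, "jaw": 0.1}
  ]
}}

```text
t: 13.25
tool_pos: [0.4744, -0.1419, 0.0589]
orientation: [-2.768, -1.453, 0.012]
force: [-30.8, 26.0, 33.0]
opening: 0.0152
```

```bash
python3 -c "
from h import *
look('17')"
```

```text
knob angle 145.5 r 102.3
t 13.25 M [-85.8  97.9] z 58.9 yaw-err 66.5 F [-30.8  26.   33. ] F_M [19.6 35.2] op 15.2 q [-0.4   0.    1.92  0.    1.23  0.21]
[329.2 199.4] 31 [-4.8 -3.4]
```

View pics/w17c.png

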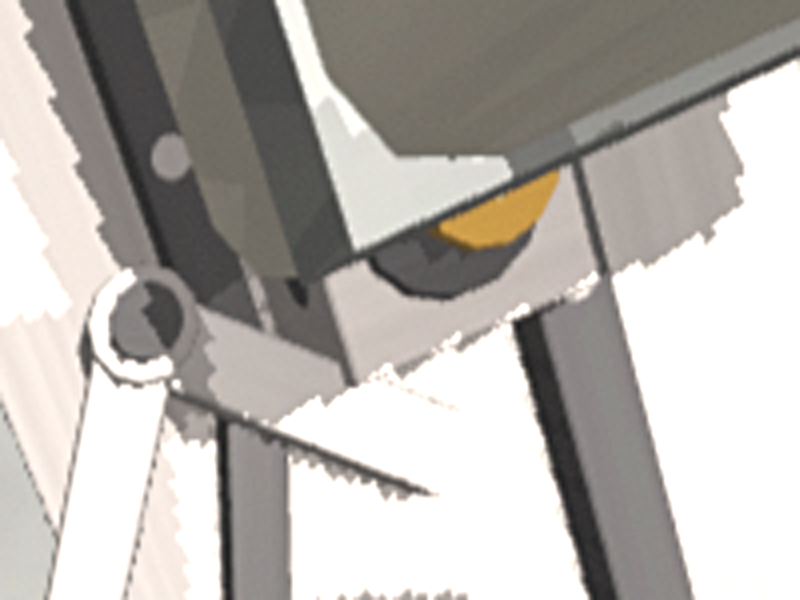

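```bash
python3 - <<'E'
from h import *
for f,L in(('w15',((335,370),(575,238),(122,318))),('w16',((338,375),(584,245),(128,322))),('w17',((352,385),(603,270),(147,325)))):
    h=toM(ray(f,(320+L[2][0]/4,L[2][1]/4),.055),M)*1000
    print(f,[(toM(ray(f,(320+a/4,b/4),.054),M)*1000-h+PIV).round(1) for a,b in L[:2]],h)
E
```

```text
w15 [array([-21.8,  16.1]), array([-21.6, -19.7])] [-0.99001106 40.65926022]
w16 [array([-21.2,  16.1]), array([-20.7, -20.3])] [-1.50537506 40.80811531]
w17 [array([-20.5,  16. ]), array([-20.1, -20.3])] [-1.77647597 40.48709039]
```

{"fn": "drive_tool", "kwargs": {
  "steps": [
    {"tx": 0, "ty": 0, "tz": -0.006, "turn": 0, "jaw": 0.1},
    {"tx": 0, "ty": 0, "tz": -0.006, "turn": 0, "jaw": 0.1},
    {"tx": 0, "ty": 0, "tz": -0.006, "turn": 0, "jaw": 0.1},
    {"tx": 0, "ty": 0, "tz": -0.006, "turn": 0, "jaw": 0.1},
    {"tx": 0, "ty": 0, "tz": -0.006, "turn": 0, "jaw": 0.1}
  ]
}}

```text
t: 13.85
tool_pos: [0.474, -0.1414, 0.0591]
orientation: [-2.768, -1.452, 0.012]
force: [-25.3, 25.2, 19.7]
opening: 0.0151
```

```bash
python3 -c "
from h import *
look('18')"
```

```text
knob angle 145.1 r 102.2
t 13.85 M [-85.4  98.4] z 59.1 yaw-err 66.45 F [-25.3  25.2  19.7] F_M [19.9 29.6] op 15.1 q [-0.4   0.    1.92  0.    1.23  0.21]
[329.2 199.4] 30 [-4.8 -3.3]
```

View pics/w18c.png

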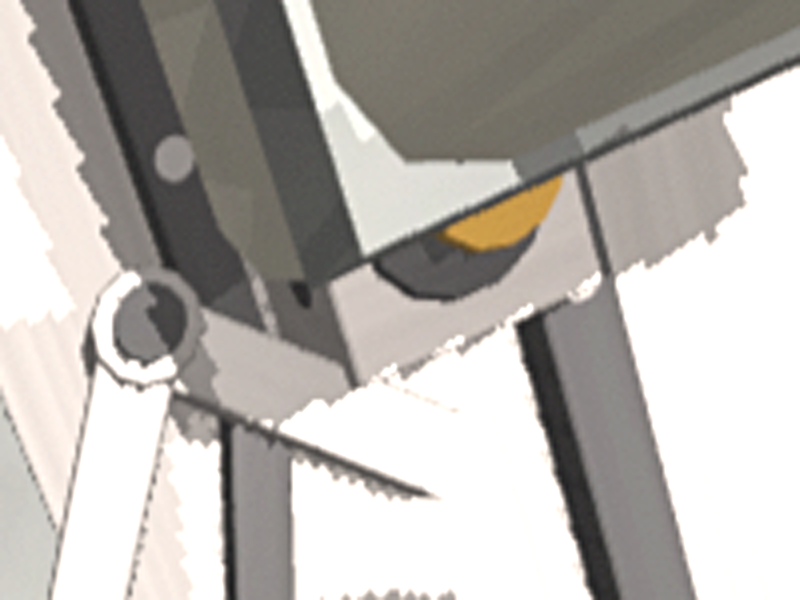

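{"fn": "drive_tool", "kwargs": {
  "force": 40,
  "steps": [
    {"tx": 0.005, "ty": -0.05, "tz": -0.006, "turn": 0.046, "jaw": 0.1},
    {"tx": 0, "ty": 0, "tz": -0.006, "turn": 0, "jaw": 0.1},
    {"tx": 0, "ty": 0, "tz": -0.006, "turn": 0, "jaw": 0.1},
    {"tx": 0.005, "ty": -0.05, "tz": -0.006, "turn": 0.046, "jaw": 0.1},
    {"tx": 0, "ty": 0, "tz": -0.006, "turn": 0, "jaw": 0.1},
    {"tx": 0, "ty": 0, "tz": -0.006, "turn": 0, "jaw": 0.1},
    {"tx": 0.005, "ty": -0.05, "tz": -0.006, "turn": 0.046, "jaw": 0.1},
    {"tx": 0, "ty": 0, "tz": -0.006, "turn": 0, "jaw": 0.1},
    {"tx": 0, "ty": 0, "tz": -0.006, "turn": 0, "jaw": 0.1}
  ]
}}

```text
t: 14.85
tool_pos: [0.4772, -0.1446, 0.0599]
orientation: [-2.772, -1.461, 0.006]
force: [-2.4, 8.1, -10.8]
opening: 0.0152
```

```bash
python3 -c "
from h import *
look('19')"
```

```text
knob angle 147.7 r 102.3
t 14.85 M [-87.9  94.7] z 59.9 yaw-err 66.69 F [ -2.4   8.1 -10.8] F_M [7.5 3.9] op 15.2 q [-0.4   0.    1.92  0.    1.22  0.2 ]
[329.6 198.1] 28 [-1.3 -2.4]
```

View pics/w19c.png

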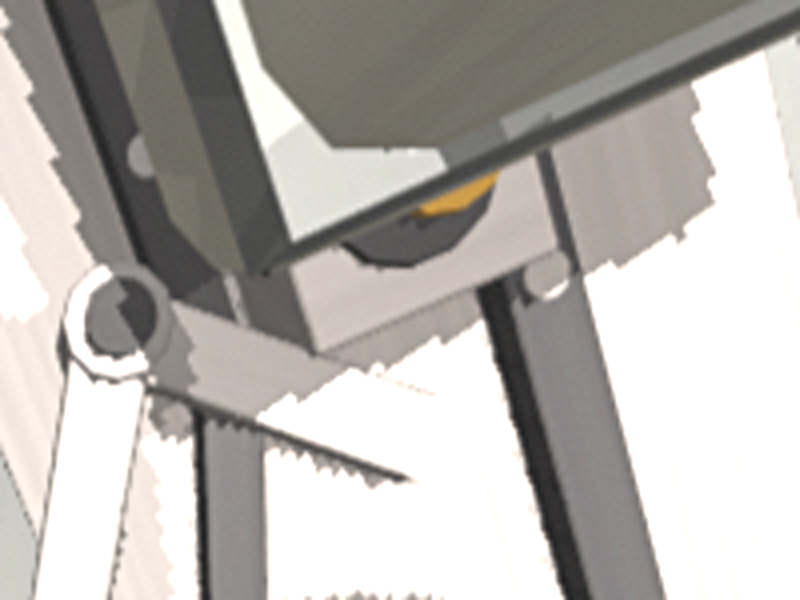

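The short strikes work: the last holder moved about 4 mm and the force fell away. I'm carrying on in the same way.

{"fn": "drive_tool", "kwargs": {
  "steps": [
    {"tx": 0.005, "ty": -0.05, "tz": 0, "turn": 0.046, "jaw": 0.1},
    {"tx": 0, "ty": 0.01, "tz": 0, "turn": -0.01, "jaw": 0.1},
    {"tx": 0, "ty": 0.01, "tz": 0, "turn": -0.01, "jaw": 0.1},
    {"tx": 0.005, "ty": -0.045, "tz": 0, "turn": 0.04, "jaw": 0.1},
    {"tx": 0, "ty": 0.018, "tz": 0, "turn": -0.017, "jaw": 0.1},
    {"tx": 0, "ty": 0.018, "tz": 0, "turn": -0.017, "jaw": 0.1},
    {"tx": 0.004, "ty": -0.04, "tz": 0, "turn": 0.036, "jaw": 0.1},
    {"tx": 0, "ty": 0.024, "tz": 0, "turn": -0.022, "jaw": 0.1},
    {"tx": 0, "ty": 0.024, "tz": 0, "turn": -0.022, "jaw": 0.1}
  ]
}}

```text
t: 15.85
tool_pos: [0.4831, -0.1499, 0.0596]
orientation: [-2.722, -1.555, 0.007]
force: [0.2, 2.7, -21.8]
opening: 0.0152
```

```bash
python3 -c "
from h import *
look('20')"
```

```text
knob angle 152.1 r 102.3
t 15.85 M [-91.9  87.8] z 59.6 yaw-err 70.59 F [  0.2   2.7 -21.8] F_M [2.7 0.4] op 15.2 q [-0.4   0.02  1.9   0.    1.22  0.13]
[330.3 196.7] 26 [ 2.7 -2.1]
```

View pics/w20c.png

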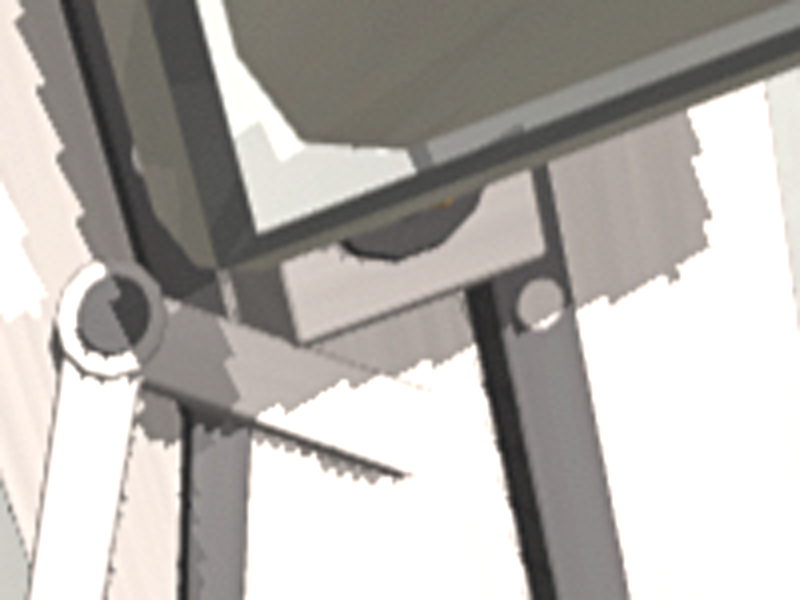

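```bash
python3 -c "
from h import *
arc(153.5,[149,157,160,163,166,169,172,175],r=102.3)"
```

```text
t 15.95 M [-91.8  87.9] z 59.7 yaw-err 70.29 F [ -0.9   2.3 -28.3] F_M [2.1 1.4] op 15.4 q [-0.4   0.02  1.9   0.    1.22  0.14]
a 149 tx 0.004 ty -0.026 turn 0.025
a 157 tx -0.002 ty 0.021 turn -0.019
a 160 tx -0.002 ty 0.039 turn -0.036
a 163 tx -0.002 ty 0.056 turn -0.053
a 166 tx -0.001 ty 0.074 turn -0.069
a 169 tx 0.002 ty 0.092 turn -0.086
a 172 tx 0.005 ty 0.110 turn -0.103
a 175 tx 0.009 ty 0.127 turn -0.119
```

{"fn": "drive_tool", "kwargs": {
  "steps": [
    {"tx": 0.004, "ty": -0.026, "tz": 0.006, "turn": 0.025, "jaw": 0.1},
    {"tx": -0.002, "ty": 0.021, "tz": 0.006, "turn": -0.019, "jaw": 0.1},
    {"tx": -0.002, "ty": 0.03, "tz": 0.006, "turn": -0.028, "jaw": 0.1},
    {"tx": -0.002, "ty": 0.039, "tz": 0.006, "turn": -0.036, "jaw": 0.1},
    {"tx": -0.002, "ty": 0.048, "tz": 0.006, "turn": -0.045, "jaw": 0.1},
    {"tx": -0.002, "ty": 0.056, "tz": 0.006, "turn": -0.053, "jaw": 0.1}
  ]
}}

```text
t: 16.55
tool_pos: [0.4959, -0.1589, 0.0594]
orientation: [-2.587, -1.769, 0.009]
force: [-17.4, 5.3, -5.6]
opening: 0.0155
```

```bash
python3 -c "
from h import *
look('21')
arc(163,[166,169,172,175,178,181,184,187,190],r=102.3)"
```

```text
knob angle 160.9 r 102.5
t 16.55 M [-98.3  73.6] z 59.4 yaw-err 79.83 F [-17.4   5.3  -5.6] F_M [ 1.9 18.1] op 15.5 q [-0.41  0.07  1.86 -0.    1.23 -0.04]
[331.2 196.2] 20 [ 4.9 -3.1]
t 16.65 M [-98.4  73.3] z 59.4 yaw-err 79.82 F [-14.3   5.7  -8.1] F_M [ 2.9 15.1] op 15.2 q [-0.41  0.07  1.86 -0.    1.23 -0.04]
a 166 tx -0.002 ty 0.018 turn -0.017
a 169 tx -0.002 ty 0.036 turn -0.033
a 172 tx -0.002 ty 0.053 turn -0.050
a 175 tx -0.001 ty 0.071 turn -0.067
a 178 tx 0.001 ty 0.089 turn -0.083
a 181 tx 0.004 ty 0.107 turn -0.100
a 184 tx 0.008 ty 0.124 turn -0.117
a 187 tx 0.013 ty 0.141 turn -0.133
a 190 tx 0.019 ty 0.158 turn -0.150
```

View pics/w21.png

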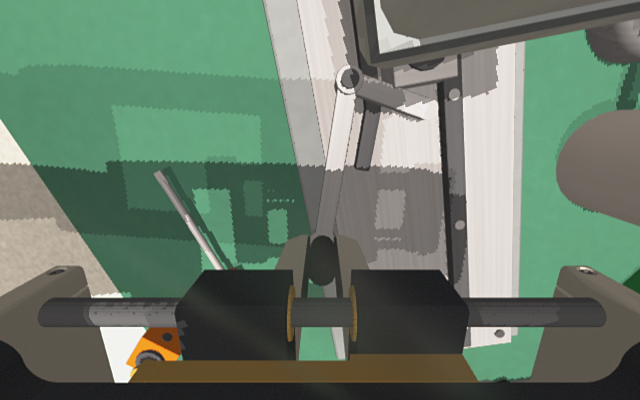

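{"fn": "drive_tool", "kwargs": {
  "steps": [
    {"tx": -0.001, "ty": 0.009, "tz": 0, "turn": -0.008, "jaw": 0.1},
    {"tx": -0.002, "ty": 0.018, "tz": 0, "turn": -0.017, "jaw": 0.1},
    {"tx": -0.002, "ty": 0.027, "tz": 0, "turn": -0.025, "jaw": 0.1},
    {"tx": -0.002, "ty": 0.036, "tz": 0, "turn": -0.033, "jaw": 0.1},
    {"tx": -0.002, "ty": 0.044, "tz": 0, "turn": -0.042, "jaw": 0.1}
  ]
}}

```text
t: 17.15
tool_pos: [0.511, -0.1656, 0.0597]
orientation: [-2.466, -1.942, 0.003]
force: [-2.0, -1.7, -27.2]
opening: 0.0159
```

```bash
python3 -c "
from h import *
look('22')"
```

```text
knob angle 170.1 r 102.0
t 17.15 M [-102.    57.4] z 59.7 yaw-err 87.52 F [ -2.   -1.7 -27.2] F_M [-2.1  1.7] op 15.9 q [-0.41  0.1   1.82 -0.    1.22 -0.17]
```

View pics/w22.png

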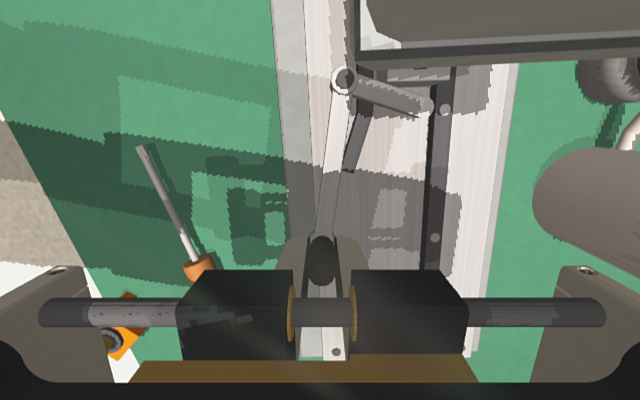

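```bash
python3 -c "
from h import *
arc(170.5,[173,176,179,182,185,188,190,192],r=102.3)"
```

```text
t 17.25 M [-102.    57.1] z 59.7 yaw-err 87.53 F [ -0.4  -1.7 -27.2] F_M [-1.8  0.1] op 15.7 q [-0.41  0.1   1.82 -0.    1.22 -0.17]
a 173 tx -0.001 ty 0.015 turn -0.014
a 176 tx -0.002 ty 0.033 turn -0.031
a 179 tx -0.002 ty 0.050 turn -0.047
a 182 tx -0.002 ty 0.068 turn -0.064
a 185 tx 0.000 ty 0.086 turn -0.081
a 188 tx 0.003 ty 0.104 turn -0.097
a 190 tx 0.005 ty 0.115 turn -0.108
a 192 tx 0.008 ty 0.127 turn -0.119
```

{"fn": "drive_tool", "kwargs": {
  "steps": [
    {"tx": -0.001, "ty": 0.015, "tz": 0.006, "turn": -0.014, "jaw": 0.1},
    {"tx": -0.002, "ty": 0.024, "tz": 0.006, "turn": -0.022, "jaw": 0.1},
    {"tx": -0.002, "ty": 0.033, "tz": 0.006, "turn": -0.031, "jaw": 0.1},
    {"tx": -0.002, "ty": 0.042, "tz": 0.006, "turn": -0.039, "jaw": 0.1},
    {"tx": -0.002, "ty": 0.05, "tz": 0.006, "turn": -0.047, "jaw": 0.1},
    {"tx": -0.002, "ty": 0.059, "tz": 0.006, "turn": -0.055, "jaw": 0.1},
    {"tx": -0.002, "ty": 0.068, "tz": 0.006, "turn": -0.064, "jaw": 0.1}
  ]
}}

```text
t: 17.95
tool_pos: [0.5323, -0.1712, 0.0596]
orientation: [-2.26, -2.182, -0.0]
force: [-2.6, -0.5, -18.2]
opening: 0.0156
```

```bash
python3 -c "
from h import *
look('23')
arc(182,[184,186,188,190,192],r=102.3)"
```

```text
knob angle -177.5 r 102.0
t 17.95 M [-103.4   35.5] z 59.6 yaw-err 99.11 F [ -2.6  -0.5 -18.2] F_M [-1.   2.4] op 15.6 q [-0.4   0.16  1.76  0.    1.22 -0.37]
t 18.05 M [-103.3   35.2] z 59.6 yaw-err 99.08 F [ -1.   -1.2 -19.3] F_M [-1.3  0.8] op 15.2 q [-0.4   0.16  1.76  0.    1.22 -0.37]
a 184 tx -0.001 ty 0.012 turn -0.011
a 186 tx -0.002 ty 0.024 turn -0.022
a 188 tx -0.003 ty 0.036 turn -0.033
a 190 tx -0.003 ty 0.048 turn -0.044
a 192 tx -0.002 ty 0.059 turn -0.056
```

View pics/w23.png

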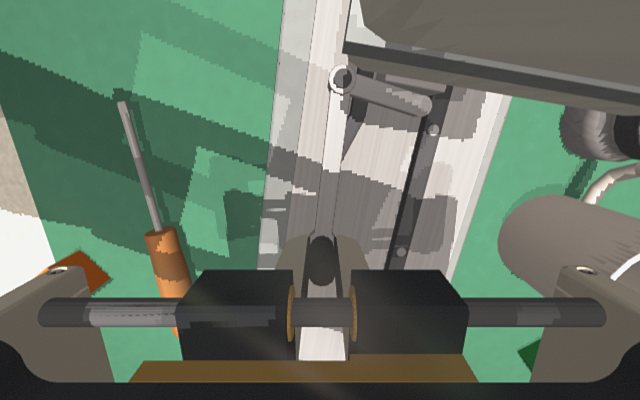

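{"fn": "drive_tool", "kwargs": {
  "steps": [
    {"tx": -0.001, "ty": 0.012, "tz": 0, "turn": -0.011, "jaw": 0.1},
    {"tx": -0.002, "ty": 0.024, "tz": 0, "turn": -0.022, "jaw": 0.1},
    {"tx": -0.003, "ty": 0.036, "tz": 0, "turn": -0.033, "jaw": 0.1},
    {"tx": -0.003, "ty": 0.048, "tz": 0, "turn": -0.044, "jaw": 0.1},
    {"tx": -0.003, "ty": 0.056, "tz": 0, "turn": -0.048, "jaw": 0.1},
    {"tx": -0.003, "ty": 0.056, "tz": 0, "turn": -0.048, "jaw": 0.1}
  ]
}}

```text
t: 18.65
tool_pos: [0.5455, -0.1723, 0.0593]
orientation: [-2.087, -2.34, 0.006]
force: [-22.5, 1.1, -4.6]
opening: 0.0152
```

```bash
python3 -c "
from h import *
look('24')"
```

```text
knob angle -170.0 r 102.0
t 18.65 M [-101.9   22.3] z 59.3 yaw-err 107.64 F [-22.5   1.1  -4.6] F_M [-3.3 22.3] op 15.2 q [-0.39  0.2   1.72 -0.    1.24 -0.51]
```

View pics/w24c.png

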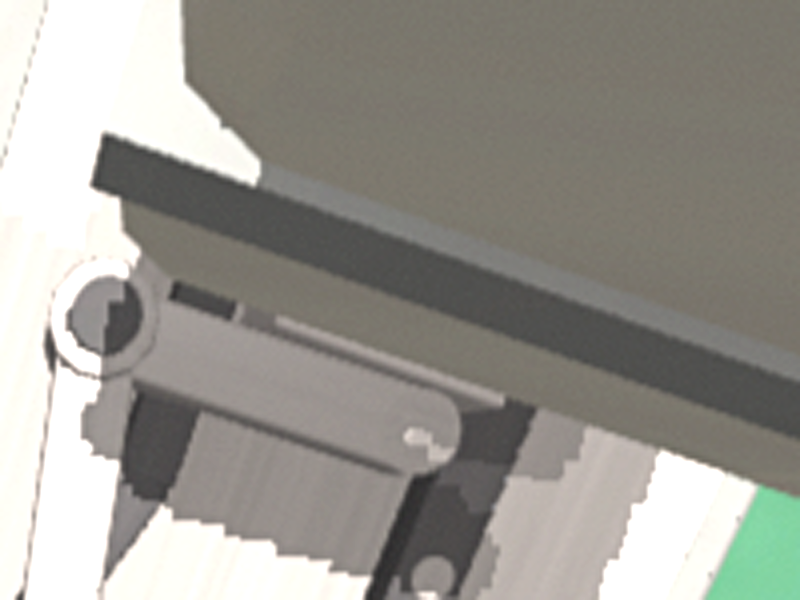

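{"fn": "drive_tool", "kwargs": {
  "steps": [
    {"tx": 0, "ty": -0.008, "tz": 0, "turn": 0, "jaw": 0.1},
    {"tx": 0, "ty": -0.008, "tz": 0, "turn": 0, "jaw": 0.45},
    {"tx": 0, "ty": -0.008, "tz": 0, "turn": 0, "jaw": 0.45},
    {"tx": 0, "ty": -0.008, "tz": 0, "turn": 0, "jaw": 0.45},
    {"tx": 0, "ty": -0.008, "tz": 0, "turn": 0, "jaw": 0.45},
    {"tx": 0, "ty": -0.008, "tz": -0.05, "turn": 0, "jaw": 0.45},
    {"tx": 0, "ty": -0.008, "tz": -0.2, "turn": 0, "jaw": 0.45},
    {"tx": -0.1, "ty": -0.008, "tz": -0.35, "turn": 0, "jaw": 0.45},
    {"tx": -0.25, "ty": -0.008, "tz": -0.4, "turn": 0, "jaw": 0.45},
    {"tx": -0.3, "ty": -0.008, "tz": -0.4, "turn": 0, "jaw": 0.45}
  ]
}}

```text
t: 19.75
tool_pos: [0.5594, -0.2672, 0.1864]
orientation: [2.086, 2.335, 0.002]
force: [-0.6, 0.2, 1.1]
opening: 0.0417
```

```bash
python3 -c "
from h import *
st(); snap('wrist','w25'); snap('scene','s25')
im=cv2.imread('pics/s25.png'); cv2.imwrite('pics/s25c.png',cv2.resize(im[130:320,200:420],None,fx=3.5,fy=3,interpolation=cv2.INTER_CUBIC))
"
```

```text
t 19.75 M [-192.3   -9.6] z 186.4 yaw-err 107.55 F [-0.6  0.2  1.1] F_M [0.1 0.6] op 41.7 q [-0.53  0.19  1.48 -0.    1.46 -0.64]
```

View pics/w25.png

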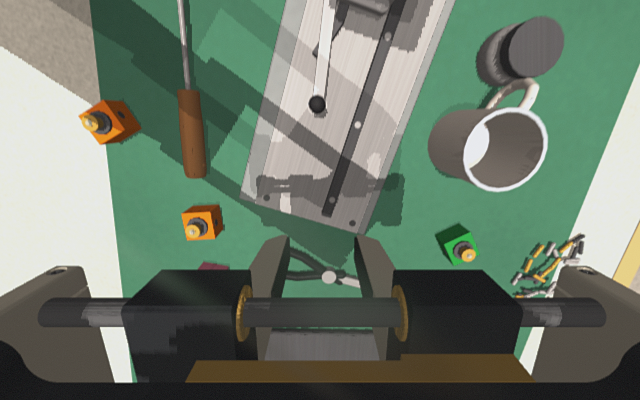

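View pics/s25c.png

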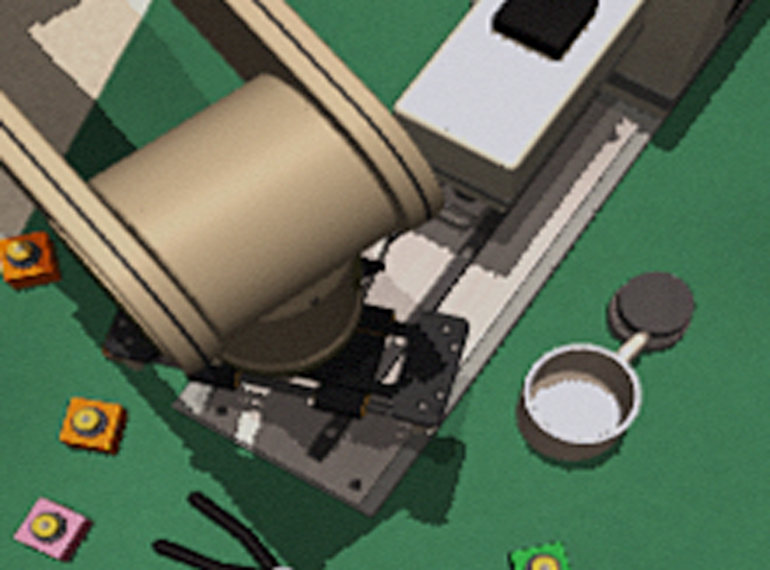

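```bash
python3 - <<'E'
from h import *
im=cv2.imread('pics/w25.png'); cv2.imwrite('pics/w25c.png',cv2.resize(im[0:130,270:440],None,fx=4.5,fy=4.5,interpolation=cv2.INTER_CUBIC))
p=toM(ray('w25',(317,103),.09),M)*1000; d=p-PIV; print(p,np.degrees(np.arctan2(d[1],d[0]))%360-80, np.hypot(*d))
E
```

```text
[-104.88756336   22.3525057 ] 109.68661056452851 104.88289809441102
```

View pics/w25c.png

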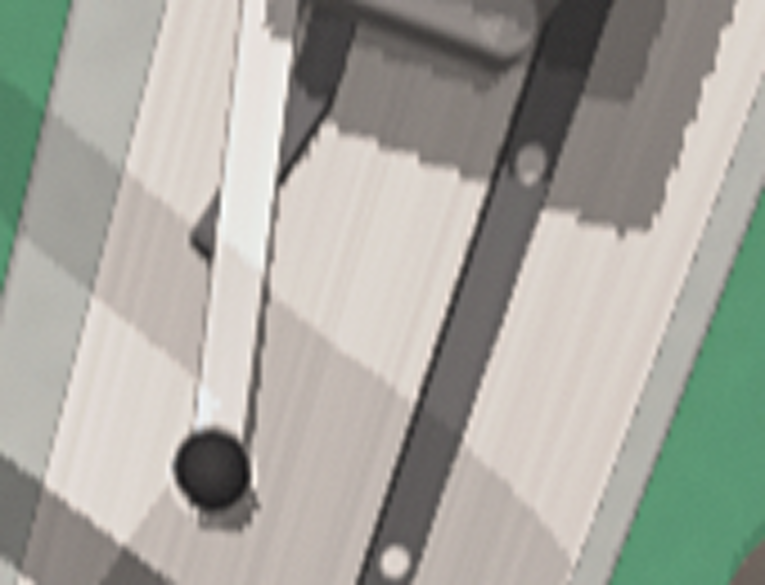

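```bash
python3 -c "
from plant import robot
print(robot.close_job())"
```

```text
the job is handed in; nothing more can be done
None
```

The row is in the channel and the clamp is closed. I handed the job in at about 20 s, and no verdict came back. I could not see the three holders under the head, so their final positions are inferred.

**What I did**
- I squared the four plain aluminium holders against the fence and pushed them in as one row. The coloured look-alikes were not touched.
- The gripper's body cannot pass under the head, so the last push was quick and the row slid on to about 30 mm short of home.
- I gripped the clamp knob and let the keeper drive the row the rest of the way. It jammed on the last holder's corner, with about 40 N sideways on the wrist (about 50 N in all). A few short back-and-forth strikes freed it, and I then swung the clamp round to its stop.

**Last checks**
- **Clamp:** after release the knob sits at 109.7°, which is 1.91 rad of the 1.92 rad stop.
- **Arm:** it stands clear of everything, with close to zero force on the wrist.
- **Last holder:** in the last close view its rear face was square, just ahead of the keeper. The last camera fixes put it about 2 to 3 mm to the fence side of the centreline, within the 4 mm limit.
- **Other three holders:** the closed keeper leaves the row at most about 1.5 mm short of home.
- **Mug, tin, pliers, screwdriver and head:** I felt no contact with any of them, but did not measure their positions again at the end.

**Disagreement:** cup positions from the top and scene cameras differed by up to about 5 mm. I relied mainly on the wrist camera, referenced to the clamp hub.

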